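# Lock the portafilter into the espresso machine and start a blank shot

## Task

Warm up the espresso machine: take the empty portafilter by its handle, offer it up into the group head from below with the handle out to the left, and swing the handle to the right until the lugs are fully home against their stop and the handle points straight out of the machine's front. Then push the wooden brew paddle on top of the group all the way over to the left, and let go; leave the cup standing on the drip tray.

Things in the scene. Friction and masses are not known exactly. Their poses are not given: they have to be found in the camera images.
- portafilter: bottomless espresso portafilter standing on the worktop: steel cup 68 mm across, 60 mm high (rim 65 mm across at z = 60), black handle (x -58 to -162 mm, 24 wide, 24 high, flat sides, centre line at z = 26) on a 13 mm round neck. Origin under the middle of the cup, z up, handle along -x. 0.24 to 0.4 kg, centre of mass 12 mm from the axis towards the handle
- lug (a point): outer end of one of the portafilter's two lugs: they stand out at its +y (this one) and -y, 16 mm wide in x, 7 mm high (z 48 to 55 mm), reaching 43.5 mm from the cup's axis; axes as the portafilter
- handle_grip (a point): middle of the handle, 115 mm from the cup's axis, 26 mm above its underside; axes as the portafilter
- handle_end (a point): in the handle near its free end, 150 mm from the cup's axis, 26 mm above its underside; axes as the portafilter
- machine: espresso machine, fixed; origin on the worktop under the group's axis, +x to its back, -x straight out front, z up. Steel housing 210 mm wide, 338 mm high with its cup rail, front face 72 mm behind the axis (a steam knob and wand stand 45 mm out from it, right of y = -50 mm). Drip tray 180 mm wide, top 37 mm up, reaching 83 mm in front of the axis
- group (a point): centre of the group head's open underside, 165 mm above the worktop; axes as the machine. Steel bell, 108 mm outside diameter, up to 62 mm above this point, open below: bore 93 mm. Inside it two ledges (inner diameter 75 mm) leave two gaps 40 degrees wide, facing each other; the lugs must pass up through these (3 mm play sideways)
- gap (a point): middle of one gap, level with group; the other lies across the axis. The lugs are in the gaps when the handle points 61 (+-7) degrees left of straight out front, seen from the robot, i.e. the portafilter is yawed -61 degrees (clockwise from above) from the machine. Raise its underside to 40 to 44 mm below group, then swing the handle to the right (anticlockwise)
- stop (a point): on a ledge, where a lug ends. The ledge tops climb from 4 to 8.5 mm above group in the first 35 degrees beside the gap; a lug turned 20 degrees or more hangs by itself, held by friction. A sideways push of 5 to 12 N on the handle drives it on to a hard stop at 61 degrees: handle straight out front, underside about 39.5 mm below group
- gasket (a joint): rubber gasket inside the group, 18 mm above group: upward travel in m under the portafilter's rim, 0 when free, at most 0.007; spring of 3 N per mm. About 0.0025 when the portafilter is locked
- paddle (a joint): brew paddle on top of the group, turns about the group's axis: 0 = 52 degrees right of straight out front, 0.9 rad = end of travel (stop), straight out front, i.e. its tip moves to the left. Stays where it is left; about 1 N moves it
- paddle_grip (a point): middle of the paddle's dark wooden grip (44 mm long, 14 thick, 30 high), 75 mm from the group's axis, 78 mm above group, at the paddle's present angle
- cup: espresso cup (bowl 64 mm across, 48 mm high, one ear) standing on the drip tray under the group; origin under its middle, z up. Leave it standing
Not all that is in view belongs to the job. There is more than one size of the cup; the job needs the smaller.

How it is judged:
By the outcome, as a careful person would: the job done as asked, in the order asked, and still so for the second after the job is handed in, with the robot touching nothing.
It also fails if it takes over 69 s, if anything falls off the work surface, if the arm or the gripper's body presses on something with over 40 N, if the wrist force passes 120 N, or if a joint passes its speed limit or range.

## Robot

A 6-joint arm with a two-finger parallel gripper is mounted at the origin on a cart in front of the work surface, level with it; the furniture and walls round the work are solid. World frame = base frame: x ahead of the robot, y to its left, z up, the work surface at z = 0. Lengths are in mm, angles in rad, forces in N, time in s.
With the tool pointing down it reaches from about 275 to 775 mm from the base axis. Payload 14.6 kg.
Tool frame: the origin (TCP) lies on the centre line of the jaws, within the pads' length; the fingertips stand 25 mm ahead of it and the grasp point (between the pads) lies 6 mm ahead of it; z points along the fingers, y is the line along which they close (so a half turn about z gives the same grasp; the last joint's range is limited). The gripper opens to 85 mm and grips with 20 to 120 N. Pads are 22 mm wide; open, the fingers measure 114 mm over their backs; the gripper's body (76 mm by 85 mm) begins 54 mm behind the grasp point. The pads swing forward as they close: fully open they stand 13 mm farther back than shut.
Start: joints at [1.044, 0.263, -0.048, 1.259, 0, 1.415], TCP at [190.733, 489.131, 229.478] pointing down, gripper open.
Joint ranges: [-2.65, 2.65], [-0.89, 1.7], [-1.18, 1.37], [-2.13, 2.11], [-1.35, 1.29], [-3.14, 3.14]. Speed limits (rad/s): [1.89, 1.89, 2.57, 2.79, 3.14, 3.14].

## Interface

Orientations are given as a unit quaternion [x, y, z, w].
In Python, from plant import manip, imaging gives the robot as it stands.
- The arm moves only by the tool arm_command, never from a script. Its argument "steps" is a list that holds one entry, the list of rows, each a list of 5 numbers: the shift along the tool's x, y, z in mm, then the turn about the tool's z in degrees, then the opening, from -1 (shut) to 1 (fully open). In form: [[[dx, dy, dz, yaw, hand], ...]]. A call has exactly 10 rows; each row shifts and turns the commanded pose from where the row before left it, along the tool's axes as they then stand; what a row does not reach is not made up. A row lasts 1/8 s, in which the tool goes at most 62.5 mm and 10.7 degrees, less where a joint would pass 70% of its speed; a pose out of reach is approached as far as the arm can. A call with a gripper value outside its range is refused whole. The fingers move at their own pace and stop on an object; "newtons" is the grip in N (left out, the last holds). Time passes only in rows, so rows that do not move let the fingers close, or fill a call up. It gives the time, the measured TCP pose, the force, the opening and the grip force at its end, in the units of the state.
- manip.sense(): the state, without advancing time (a new reading comes with each control period).
- imaging.grab_frame(name): name is "side" or "top" or "wrist"; returns the picture (480x640x3 uint8, red, green, blue); there is no depth.
- imaging.calibration(name): a dict with "fx", "fy", "cx", "cy" (pixels), "dist" ([k1, k2, p1, p2, k3] as OpenCV has them; the pictures are not rectified), "rvec" (rotation vector, rad) and "tvec" (3), from world to camera coordinates, as OpenCV has them; the wrist camera has in their place "tool_from_camera" (4x4, takes a point from camera to tool coordinates, whose origin is the TCP and whose axes are the flange's). Camera axes: x right, y down, z forward; pixel columns grow to the right and rows downward; lengths in mm; the calibration is good to about 2 mm. A picture is of the moment at which its call begins: read the wrist's pose just before it. calibration takes no time and is no camera call.
- manip.finish_job(): hands the job in; it is judged then, once.
The state is a dict: "time": time; "joints": joint angles; "qd": joint speeds; "effort": joint torques, N m; "eef_pos": TCP position; "tcp_rot": TCP orientation; "contact_force": force on the tool from outside, world axes, zero at the start; "ft_torque": the same for the moment, N m; "gripper_width": finger opening in mm; "gripper_force": force on a finger pad.
Only numpy, scipy, OpenCV 4.12 (cv2) and the standard library are available. Lean on these libraries where they do the work, as an engineer would, in place of code of your own. Each camera call takes 0.05 s, during which the arm holds its last target. There are 200 camera calls.

## Working session

There is one attempt and no reset: what is moved stays moved. The work goes in short steps, Python scripts to look and compute and a tool call to move; the robot and the scene stay as the last step left them, time stands still between calls to the robot, and variables do not carry over. Pictures are saved under pics/ and viewed, at most 10 in all, crops included, and the job is handed in when it is done.

Besides the shell and the picture viewer there is one more tool, called after "Request:" by a JSON object that holds its "name" and its "arguments". arm_command: Moves the arm, as the interface text tells. Its arguments: {"type":"object","properties":{"steps":{"type":"array"},"newtons":{"type":"number"}},"required":["steps"]}

```bash
mkdir -p pics; ls
python3 - <<'E'
from plant import manip, imaging
import cv2,json
print(manip.sense())
for n in("side","top"):
    cv2.imwrite(f"pics/{n}0.png",imaging.grab_frame(n)[:,:,::-1]); 
for n in("side","top","wrist"): print(n,imaging.calibration(n))
E
```

```text
pics
{'time': 0.0, 'joints': array([ 1.04367842e+00,  2.63562717e-01, -4.89327401e-02,  1.25942097e+00,
       -9.11864684e-06,  1.41551715e+00]), 'qd': array([ 0.00158834, -0.00139674,  0.00170538,  0.0012701 ,  0.00167365,
        0.00057829]), 'effort': array([-1.17445918e-03, -6.37624240e+01,  3.84559751e+01,  1.38526081e-02,
       -1.32432638e-04,  5.53228767e-05]), 'eef_pos': array([190.60164466, 488.87687081, 229.00602072]), 'tcp_rot': array([ 1.84850102e-01,  9.82766567e-01, -5.29292261e-04, -1.83106029e-04]), 'contact_force': array([-0.17328529, -0.22936672, -1.44871816]), 'ft_torque': array([-0.03993511, -0.03661568, -0.00551266]), 'gripper_force': 0.0, 'gripper_width': 85.50114310396523}
side {'fx': 623.4472251512173, 'fy': 623.4472251512173, 'cx': 331.91403501679093, 'cy': 239.6768262062353, 'dist': array([-0.06404014,  0.        ,  0.        ,  0.        ,  0.        ]), 'rvec': array([ 2.17041821, -0.61382701,  0.32565275]), 'tvec': array([-347.6271221 ,  376.20285974, 1045.55836233])}
top {'fx': 496.0017185497969, 'fy': 496.0017185497969, 'cx': 316.01862294677477, 'cy': 240.51229789804898, 'dist': array([0.04791224, 0.        , 0.        , 0.        , 0.        ]), 'rvec': array([ 2.09253604, -2.14690828,  0.15190567]), 'tvec': array([ 164.99792306,  532.38535954, 1068.18348961])}
wrist {'fx': 351.1592374632438, 'fy': 351.1592374632438, 'cx': 321.3366622846106, 'cy': 239.3540199214197, 'dist': array([-0.03073537,  0.        ,  0.        ,  0.        ,  0.        ]), 'tool_from_camera': array([[-6.76330318e-04, -9.63278919e-01, -2.68501894e-01,
         6.81065312e+01],
       [ 9.99999731e-01, -5.75686731e-04, -4.53565680e-04,
        -5.78406077e-03],
       [ 2.82337281e-04, -2.68502129e-01,  9.63279050e-01,
        -1.43869609e+02],
       [ 0.00000000e+00,  0.00000000e+00,  0.00000000e+00,
         1.00000000e+00]])}
```

View pics/side0.png

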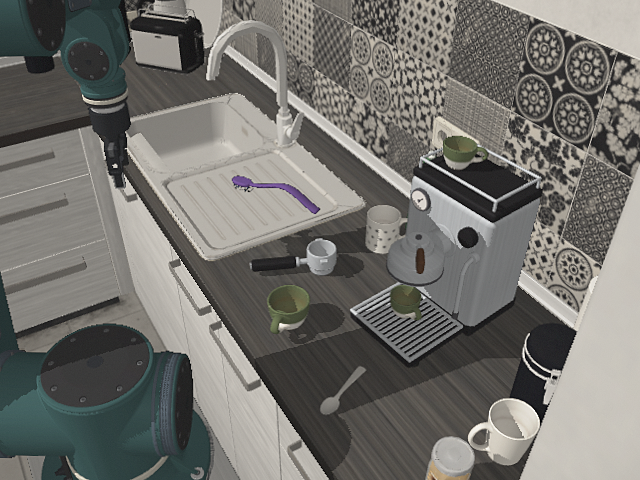

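View pics/top0.png

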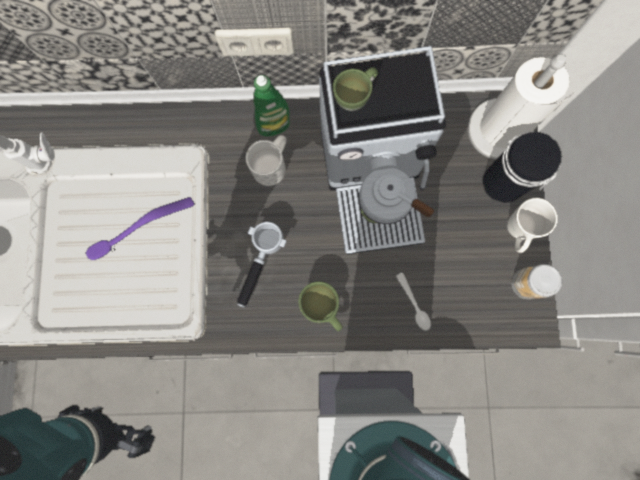

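Top view: portafilter cup ≈(267,237), with its handle to (243,302). The group is ≈(389,193) and the paddle grip ≈(421,204). The small cup on the tray is (405,300) in the side view; the larger one stands at (320,300) in the top view, and another is on the rail. I'll enlarge.

Run:
```python
import cv2
def crop(f,x,y,w,h,s,o):
    i=cv2.resize(cv2.imread(f)[y:y+h,x:x+w],None,fx=s,fy=s,interpolation=cv2.INTER_CUBIC)
    for k in range(0,w,20): cv2.putText(i,str(x+k),(k*s,8),0,.3,(0,0,255));cv2.line(i,(k*s,8),(k*s,14),(0,0,255))
    for k in range(0,h,20): cv2.putText(i,str(y+k),(0,k*s+4),0,.3,(0,0,255));cv2.line(i,(20,k*s),(26,k*s),(0,0,255))
    cv2.imwrite(o,i)
crop("pics/top0.png",232,160,200,150,4,"pics/c1.png")
crop("pics/side0.png",245,210,200,120,4,"pics/c2.png")
```

```text
(no output)
```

View pics/c1.png

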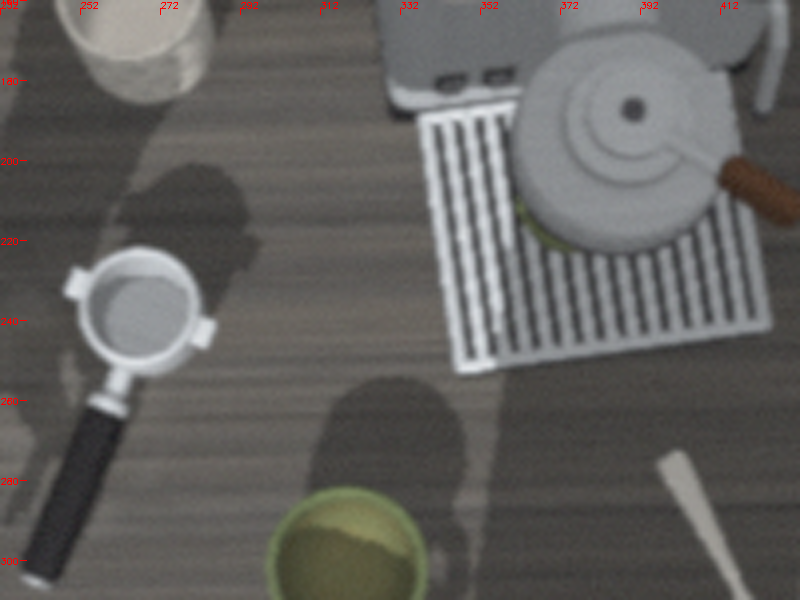

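View pics/c2.png

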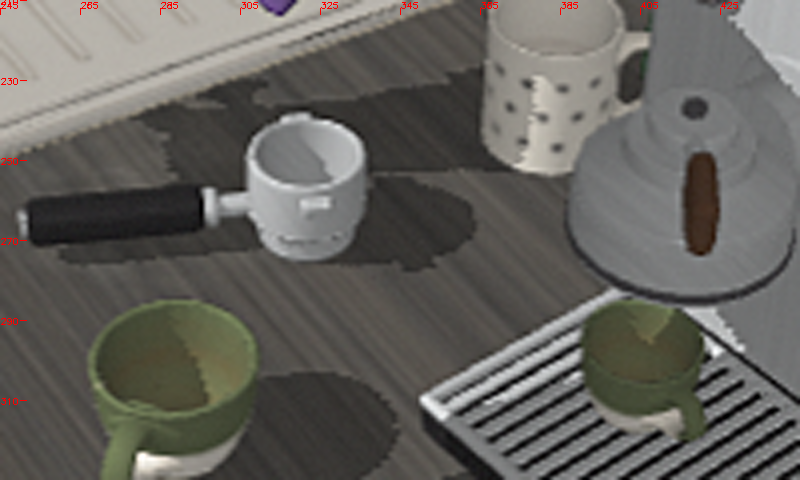

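```bash
cat > h.py <<'E'
import numpy as np, cv2
from plant import manip, imaging
from scipy.spatial.transform import Rotation as Rn
def cam(n,s=None):
    c=imaging.calibration(n); K=np.array([[c['fx'],0,c['cx']],[0,c['fy'],c['cy']],[0,0,1]])
    if n=="wrist":
        T=np.eye(4);T[:3,:3]=Rn.from_quat(s['tcp_rot']).as_matrix();T[:3,3]=s['eef_pos'];T=np.linalg.inv(T@c['tool_from_camera'])
        return K,c['dist'],T[:3,:3],T[:3,3]
    return K,c['dist'],cv2.Rodrigues(c['rvec'])[0],c['tvec']
def ray(n,p,s=None):
    K,d,R,t=cam(n,s); u=cv2.undistortPoints(np.array([[p]],float),K,d)[0,0]
    return -R.T@t, R.T@np.array([*u,1])
def atz(n,p,z,s=None):
    o,v=ray(n,p,s); return o+v*(z-o[2])/v[2]
def tri(pt,ps,s=None,a="top",b="side"):
    o,v=ray(a,pt,s);q,w=ray(b,ps,s)
    k=np.linalg.lstsq(np.c_[v,-w],q-o,rcond=None)[0];A=o+v*k[0];B=q+w*k[1]
    return (A+B)/2,np.linalg.norm(A-B)
def proj(n,P,s=None):
    K,d,R,t=cam(n,s); return cv2.projectPoints(np.array(P,float).reshape(-1,1,3),cv2.Rodrigues(R)[0],t,K,d)[0][:,0]
E
python3 - <<'E'
from h import *
np.set_printoptions(precision=1,suppress=True)
f=lambda x,y:(232+x/4,160+y/4); g=lambda x,y:(245+x/4,210+y/4)
print("rim t,s",atz("top",f(141,310),60),atz("side",g(306,157),60),tri(f(141,310),g(306,157)))
l1,l2=atz("top",f(72,284),52),atz("top",f(207,335),52);print("lugs",l1,l2,np.linalg.norm(l1-l2),(l1+l2)/2)
a,b=atz("top",f(108,408),38),atz("top",f(43,575),38);print("handle",a,b,np.linalg.norm(a-b),np.degrees(np.arctan2(*(a-b)[1::-1])))
s1,s2=atz("side",g(290,120),53),atz("side",g(318,205),51);print("lug side",s1,s2)
print("pivot",tri(f(633,109),g(694,107)))
c1,c2=atz("top",f(459,370),37),atz("top",f(770,327),37);print("tray",c1,c2,np.linalg.norm(c1-c2))
d=(c2-c1)/np.linalg.norm(c2-c1);n=np.array([-d[1],d[0],0]);print("axis",(c1+c2)/2+83*n,np.degrees(np.arctan2(n[1],n[0])))
print("grip",tri(f(762,190),g(701,203)))
print("traycorner side",atz("side",g(425,402),37))
print("cup", atz("side",g(642,345),85))
E
```

```text
rim t,s [544.2 259.7  60. ] [542.9 257.   60. ] (array([544.8, 260.1,  57.1]), np.float64(0.0019285171004671316))
lugs [561.7 299.6  52. ] [530.4 223.7  52. ] 82.08342071889408 [546.  261.7  52. ]
handle [492.5 281.5  38. ] [399.9 318.   38. ] 99.57988534182891 -21.512821827023465
lug side [557.2 298.3  53. ] [532.3 226.7  51. ]
pivot (array([599.5,   5.3, 241.9]), np.float64(2.039262151906631))
tray [508.9  82.8  37. ] [528.6 -92.6  37. ] 176.50992436234932
axis [601.2   4.4  37. ] 6.408290502997869
grip (array([558.2, -52. , 242.9]), np.float64(2.5773043832755054))
traycorner side [505.7  77.4  37. ]
cup [593.8  15.2  85. ]
```

Request:
{"name": "arm_command", "arguments": {"steps": [[[-37.3, -10.5, 13, 0, 1], [-37.3, -10.5, 13, 0, 1], [-37.3, -10.5, 13, 0, 1], [-37.3, -10.5, 13, 0, 1], [-37.3, -10.5, 13, 0, 1], [-37.3, -10.5, 13, 0, 1], [-37.3, -10.5, 13, 0, 1], [-37.3, -10.5, 13, 0, 1], [0, 0, 0, 0, 1], [0, 0, 0, 0, 1]]], "newtons": 110}}

```text
time: 1.35
eef_pos: [437.9, 302.5, 125.5]
tcp_rot: [0.185, 0.983, -0.0, -0.0]
contact_force: [-0.6, 0.3, 0.3]
gripper_width: 85.2
gripper_force: 0.0
```

Run:
```python
from h import *
s=manip.sense();print(s['time'],s['eef_pos'],s['tcp_rot'],s['joints'])
im=imaging.grab_frame("wrist")[:,:,::-1].copy()
C=np.array([544.5,259.5]);a=np.radians(158);u=np.array([np.cos(a),np.sin(a)])
for p in proj("wrist",[[*(C+u*58),38],[*(C+u*162),38],[*C,60],[*(C+u*115),38]],s): cv2.circle(im,tuple(int(v) for v in p),4,(0,0,255),1)
cv2.imwrite("pics/w1.png",im)
```

```text
1.35 [437.87815932 302.52462825 125.46867698] [ 1.84972584e-01  9.82743648e-01 -7.14714147e-05 -2.47406661e-04] [ 4.51319432e-01  3.29271578e-01 -2.43608354e-01  9.98399123e-01
  1.79574285e-04  8.23407330e-01]
```

View pics/w1.png

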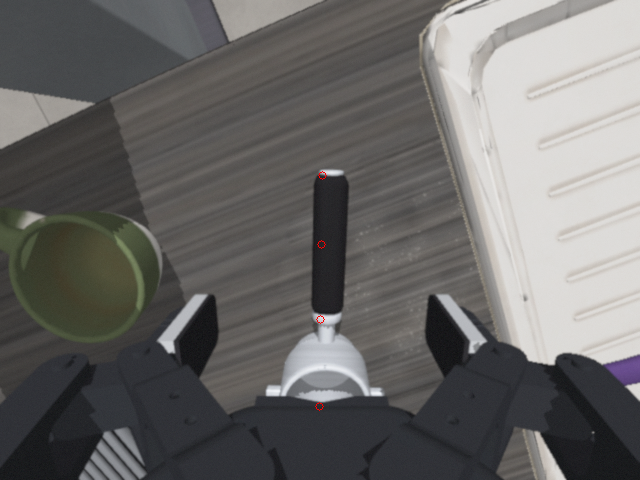

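Request:
{"name": "arm_command", "arguments": {"steps": [[[0, 2.8, 20, 1, 1], [0, 2.7, 25, 1, 1], [0, 0, 25, 0, 1], [0, 0, 23.5, 0, 1], [0, 0, 0, 0, -1], [0, 0, 0, 0, -1], [0, 0, 0, 0, -1], [0, 0, 0, 0, -1], [0, 0, 0, 0, -1], [0, 0, 0, 0, -1]]], "newtons": 110}}

```text
time: 2.65
eef_pos: [440.2, 307.7, 32.1]
tcp_rot: [0.202, 0.979, 0.0, -0.0]
contact_force: [-3.1, 2.4, 2.6]
gripper_width: 18.5
gripper_force: 108.0
```

Request:
{"name": "arm_command", "arguments": {"steps": [[[0, 0, -10, 0, -1], [0, 0, -20, 0, -1], [0, 0, -25, 0, -1], [0, 0, -25, 0, -1], [0, 0, -15, 7, -1], [0, 0, 0, 9, -1], [0, 0, 0, 9, -1], [0, 0, 0, 8, -1], [0, 0, 0, 0, -1], [0, 0, 0, 0, -1]]]}}

```text
time: 3.9
eef_pos: [440.2, 307.5, 127.1]
tcp_rot: [0.47, 0.882, -0.0, -0.0]
contact_force: [0.6, 0.5, -2.6]
gripper_width: 18.3
gripper_force: 108.5
```

Run:
```python
from h import *
s=manip.sense();print(s['time'],s['eef_pos'],s['tcp_rot'],s['contact_force'],s['ft_torque'],s['gripper_width'])
p=s['eef_pos'];a=2*np.arctan2(*s['tcp_rot'][[1,0]]);u=np.array([np.cos(a),np.sin(a),0]);v=np.array([-u[1],u[0],0]);C=p-u*115
C[2]=p[2]-6-26
P=[C+[0,0,60]]+[C+43.5*v*k+[0,0,52] for k in(1,-1)]+[C+u*162+[0,0,26]]+[C]
print(C,np.degrees(a));out=[]
for n in("top","side"):
    im=imaging.grab_frame(n)[:,:,::-1].copy(); q=proj(n,P); print(n,q.round(1).tolist())
    x,y=(q[0]*.5+q[3]*.5-[50,75]).astype(int);print(x,y)
    out.append(cv2.resize(im[y:y+150,x:x+100],None,fx=4,fy=4,interpolation=cv2.INTER_CUBIC))
cv2.imwrite("pics/c3.png",np.hstack(out))
```

```text
3.9 [440.22992933 307.50584681 127.11731478] [ 4.70452022e-01  8.82425573e-01 -4.17356827e-05 -2.84972326e-05] [ 0.60153289  0.4975577  -2.61062764] [ 0.31050905  0.22526006 -0.02325856] 18.297992512883837
[504.32515505 212.02390066  95.11731478] 123.87271540521677
top [[284.9, 248.0], [297.4, 265.8], [273.3, 231.6], [222.0, 295.5], [287.5, 252.3]]
203 196
side [[317.4, 231.5], [308.4, 246.2], [326.0, 223.4], [251.0, 224.6], [317.3, 253.6]]
234 153
```

View pics/c3.png

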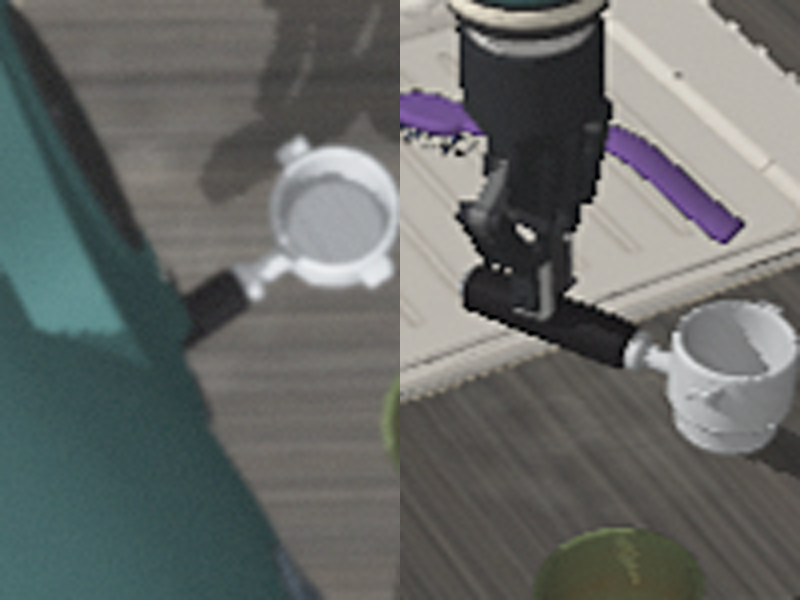

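Run:
```python
from h import *
np.set_printoptions(precision=1,suppress=True)
print(tri((286.75,249.75),(318.5,237.5)), atz("top",(286.75,249.75),150))
l1,l2=atz("top",(297,264),140),atz("top",(276.5,234),140);print(l1,l2,np.linalg.norm(l1-l2),(l1+l2)/2,np.degrees(np.arctan2(*(l1-l2)[1::-1])))
print(tri((286.75,252),(318.7,252.6)))
# rows: handle start side -> line fit of handle tilt
s=manip.sense();u=np.array([np.cos(np.radians(123.87)),np.sin(np.radians(123.87)),0])
c0=tri((286.75,249.75),(318.5,237.5))[0]
p=s['eef_pos']
best=[]
from scipy.optimize import least_squares
C0=np.array([504.3,212,95.1])
def pts(x):
    R=Rn.from_euler('zy',[np.radians(-56.13)+x[4],x[3]]).as_matrix(); C=C0+x[:3]
    return np.array([C+R@np.array(q,float) for q in([0,0,60],[0,43.5,52],[0,-43.5,52],[-58,0,26],[-162,0,26],[0,0,0])])
def res(x):
    q=pts(x); t=proj("top",q[:4]);d=proj("side",q[[0,3,4]])
    T=np.array([[286.75,249.75],[276.5+20.5,264],[276.5,234],[267,266]]);S=np.array([[318.5,237.5],[292.5,239.5],[252.7,224.5]])
    T=T[[0,2,1,3]] if np.linalg.norm(t[1]-T[1])>10 else T
    return np.r_[(t-T).ravel(),(d-S).ravel()]
r=least_squares(res,np.zeros(5));print(r.x,np.degrees(r.x[3:]),r.fun)
```

```text
(array([503.9, 209. , 141.2]), np.float64(2.379937531779066)) [501.4 208.8 150. ]
[472.9 189.  140. ] [536.5 230.4 140. ] 75.95134287773593 [504.7 209.7 140. ] -146.92816652401854
(array([506.4, 212.7,  96.4]), np.float64(3.3756549155080746))
[ -7.   -2.9 -12.9   0.2  -0. ] [ 8.7 -2.3] [ 0.2 -1.7 -0.1 -1.4  1.4  2.1 -2.1  1.3  0.4 -0.4  0.6  1.2 -0.5 -0.3]
```

The portafilter sags about 9° nose down in the grip. I'll set it down, regrip nearer the cup with more force, and lift gently.

Request:
{"name": "arm_command", "arguments": {"steps": [[[0, 0, 25, 0, -1], [0, 0, 25, 0, -1], [0, 0, 20, 0, -1], [0, 0, 15, 0, -1], [0, 0, 9, 0, -1], [0, 0, 0, 0, 0], [0, 0, 0, 0, 0], [0, 0, 0, 0, 0], [-10, 0, 0, 0, 0], [0, 0, 1, 0, 0]]]}}

```text
time: 5.25
eef_pos: [446.4, 298.7, 32.1]
tcp_rot: [0.472, 0.882, 0.0, 0.0]
contact_force: [-0.3, 0.4, -0.1]
gripper_width: 42.6
gripper_force: 0.0
```

Request:
{"name": "arm_command", "arguments": {"steps": [[[0, 0, 0, 0, -1], [0, 0, 0, 0, -1], [0, 0, 0, 0, -1], [0, 0, 0, 0, -1], [0, 0, 0, 0, -1], [0, 0, -8, 0, -1], [0, 0, -12, 0, -1], [0, 0, -12, 0, -1], [0, 0, -12, 0, -1], [0, 0, -6, 0, -1]]], "newtons": 120}}

```text
time: 6.5
eef_pos: [446.1, 299.4, 83.0]
tcp_rot: [0.472, 0.882, 0.0, 0.0]
contact_force: [1.0, 0.0, -4.3]
gripper_width: 18.4
gripper_force: 118.2
```

```bash
cat > look.py <<'E'
from h import *
import sys
def look(o,grip=105,sz=(100,150)):
    s=manip.sense();print(s['time'],s['eef_pos'],s['contact_force'],s['ft_torque'],s['gripper_width'])
    p=s['eef_pos'];a=2*np.arctan2(*s['tcp_rot'][[1,0]]);u=np.array([np.cos(a),np.sin(a),0]);v=np.array([u[1],-u[0],0]);C=p-u*grip
    C[2]=p[2]-6-26
    P=[C+[0,0,60]]+[C+43.5*v*k+[0,0,52] for k in(1,-1)]+[C+u*58+[0,0,26],C+u*162+[0,0,26]]+[C]
    print(C,np.degrees(a));out=[]
    for n in("top","side"):
        im=imaging.grab_frame(n)[:,:,::-1].copy(); q=proj(n,P); print(n,q.round(1).tolist())
        x,y=(q[0]*.5+q[3]*.5-[sz[0]//2,sz[1]//2]).astype(int);print("crop",x,y)
        out.append(cv2.resize(im[y:y+sz[1],x:x+sz[0]],None,fx=4,fy=4,interpolation=cv2.INTER_CUBIC))
    cv2.imwrite(o,np.hstack(out))
E
python3 -c "
from look import *
look('pics/c4.png')"
```

```text
6.5 [446.12687318 299.3928629   83.00419385] [ 1.01421388  0.01972334 -4.28416863] [0.26837586 0.16987396 0.02630283] 18.395042864058404
[504.3813472  212.03488527  51.00419385] 123.69725128286646
top [[286.8, 251.2], [275.7, 235.4], [298.7, 268.3], [266.2, 268.7], [226.3, 296.5], [289.2, 255.2]]
crop 226 184
side [[317.3, 247.9], [325.7, 239.5], [308.5, 262.6], [293.4, 252.8], [252.3, 240.1], [317.2, 269.1]]
crop 255 175
```

View pics/c4.png

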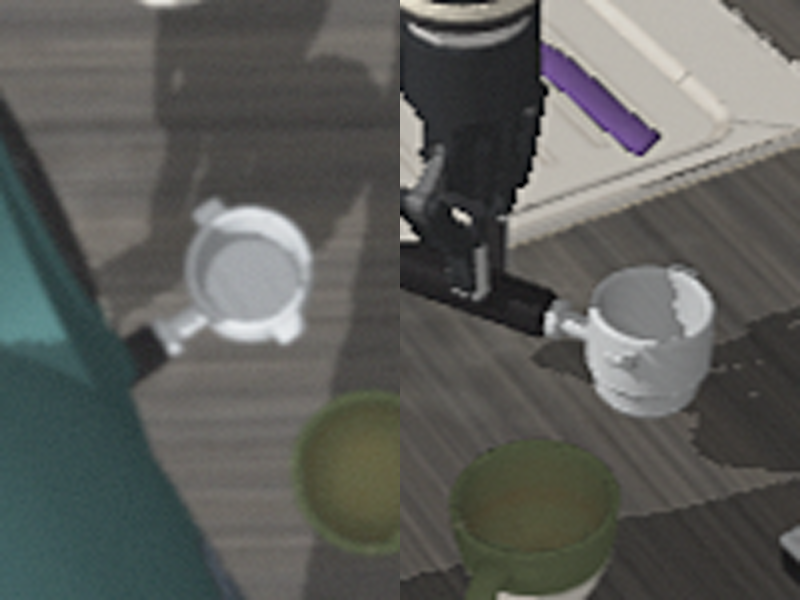

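Run:
```python
from h import *
from scipy.optimize import least_squares
np.set_printoptions(precision=2,suppress=True)
f=lambda x,y:(232+x/4,160+y/4); g=lambda x,y:(245+x/4,210+y/4)
T=np.array([f(*p) for p in[(512,140),(520,175),(540,215),(570,242),(610,254),(650,250),(690,232),(715,205)]])
S=np.array([g(*p) for p in[(570,220),(590,255),(620,280),(660,296),(700,300),(740,292),(775,265),(793,230)]])
th=np.linspace(0,2*np.pi,721)
def dist(n,x,y,z,Q,r=54):
    c=proj(n,np.c_[x+r*np.cos(th),y+r*np.sin(th),0*th+z]);ctr=c.mean(0)
    D=np.linalg.norm(Q[:,None]-c[None],axis=2);i=D.argmin(1)
    return D.min(1)*np.sign(np.linalg.norm(Q-ctr,axis=1)-np.linalg.norm(c[i]-ctr,axis=1))
for nm,fn in(("top",lambda x:dist("top",x[0],x[1],165,T)),("side",lambda x:dist("side",x[0],x[1],165,S)),("both",lambda x:np.r_[dist("top",x[0],x[1],165,T),dist("side",x[0],x[1],165,S)])):
    r=least_squares(fn,[600,5],diff_step=1e-3);print(nm,r.x,r.fun)
a,b=atz("side",(351.3,310.5),37),atz("side",(409,358),37);d=a-b;print(a,b,np.linalg.norm(d),np.degrees(np.arctan2(-d[0],d[1])))
# portafilter with wrist-known pose: fit x,y,pitch,yaw about grip
p=np.array([446.1,299.4,77.0]);A=np.radians(123.7-180)
def pts(x):
    R=Rn.from_euler('zy',[A+x[3],x[2]]).as_matrix()
    return np.array([p+[x[0],x[1],0]+R@(np.array(q,float)+[105,0,-26]) for q in([0,0,60],[0,43.5,52],[0,-43.5,52],[-58,0,26])])
F=lambda x,y:(226+x/4,184+y/4);G=lambda x,y:(255+(x-400)/4,175+y/4)
TT=np.array([F(249,273),F(208,212),F(292,330),F(172,342)]);SS=np.array([G(651,305),G(551,318)])
def res(x):
    q=pts(x);t=proj("top",q)
    d=[t-TT[[0,2,1,3]],t-TT];t=min(d,key=np.linalg.norm)
    return np.r_[t.ravel(),(proj("side",q[[0,3]])-SS).ravel()]
r=least_squares(res,np.zeros(4));print(r.x,np.degrees(r.x[2:]),r.fun); print(p+[r.x[0],r.x[1],0]+Rn.from_euler('zy',[A+r.x[3],r.x[2]]).as_matrix()@np.array([105,0,26.]))
```

```text
top [600.73   1.53] [ 0.75 -0.5  -0.26  0.3   0.16 -0.24  0.12  0.28]
side [604.32  10.45] [-0.11 -0.77 -0.1   0.49  0.63  0.28 -1.09  0.29]
both [601.87   4.93] [-0.98 -2.   -1.19 -0.04  0.49  0.73  1.61  2.02  0.55 -1.59 -1.62 -1.46
 -1.55 -2.03 -3.11 -0.22]
[505.83  77.37  37.  ] [529.33 -87.71  37.  ] 166.75062578576004 8.100639573153053
[-2.65 -2.74  0.13  0.  ] [7.23 0.07] [ 0.11 -1.15 -0.5  -0.63  1.08  1.69 -1.36  0.68  0.7  -0.12  0.16  0.5 ]
[504.62 209.37  95.44]
```

Rough group estimate is (604,9), but the side and top cameras disagree by a few mm. I'll view the bell with the wrist camera, carrying the portafilter high and clear.

Request:
{"name": "arm_command", "arguments": {"steps": [[[0, 0, -25, 0, -1], [0, 0, -30, 0, -1], [-20, -9, -30, 0, -1], [-40, -18, -27, 0, -1], [-45, -20, -27, 0, -1], [-45, -20, -27, 0, -1], [-45, -20, -27, 0, -1], [-45, -20, -27, 0, -1], [-35, -16, -20, 0, -1], [-14, -6, -7, 0, -1]]]}}

```text
time: 7.85
eef_pos: [499.4, -14.6, 329.8]
tcp_rot: [0.473, 0.881, 0.0, 0.001]
contact_force: [0.9, -0.1, -0.5]
gripper_width: 1.0
gripper_force: 0.0
```

Request:
{"name": "arm_command", "arguments": {"steps": [[[0, 0, 0, 0, -1], [0, 0, 0, 0, -1], [0, 0, 0, 0, -1], [0, 0, 0, 0, -1], [0, 0, 0, 0, -1], [0, 0, 0, 0, -1], [0, 0, 0, 0, -1], [0, 0, 0, 0, -1], [0, 0, 0, 0, -1], [0, 0, 0, 0, -1]]]}}

```text
time: 9.1
eef_pos: [498.8, -12.8, 329.0]
tcp_rot: [0.472, 0.882, -0.0, -0.0]
contact_force: [-0.5, 0.2, 0.7]
gripper_width: 0.2
gripper_force: 0.0
```

Run:
```python
from h import *
s=manip.sense();print(s['time'],s['eef_pos'],s['tcp_rot'],s['ft_torque'])
im=imaging.grab_frame("wrist")[:,:,::-1].copy()
cv2.imwrite("pics/w2.png",im)
print(proj("wrist",[[604,9,165],[604,9,242]],s))
t=imaging.grab_frame("side")[:,:,::-1];cv2.imwrite("pics/s2.png",t)
```

```text
9.1 [498.83043541 -12.76507187 328.95866791] [ 4.71813457e-01  8.81698395e-01 -1.98757398e-06 -3.45004378e-05] [ 0.02841539 -0.02551224  0.02386611]
[[428.67366997 262.57061072]
 [459.91401376 298.0734626 ]]
```

View pics/w2.png

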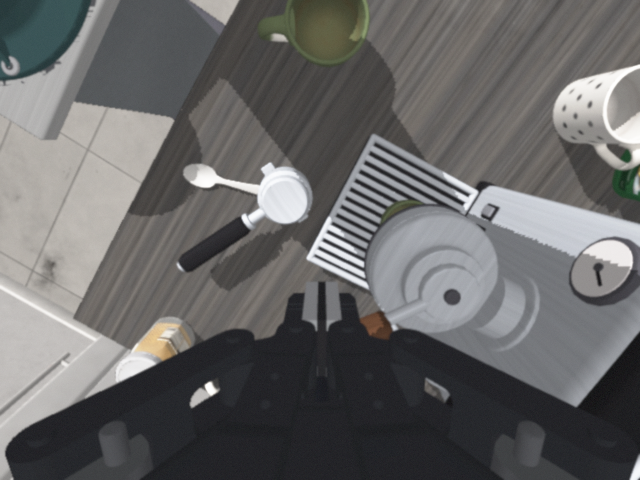

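The portafilter slipped out during the faster lift. It now stands upright at (285,195) by the spoon, with its handle toward (182,266). The group pivot is at (453,297) and the bell outline is centred near (432,268). I'll compute both and then regrip gently.

Run:
```python
from h import *
from scipy.optimize import minimize
np.set_printoptions(precision=1,suppress=True)
s=dict(eef_pos=np.array([498.83,-12.77,328.96]),tcp_rot=np.array([.471813,.881698,0,0]))
w=lambda p,z:atz("wrist",p,z,s)
print("pivot",w((453,297),242))
a,b=w((247,222),38),w((182,266),38);print("handle",a,b,np.linalg.norm(a-b),np.degrees(np.arctan2(*(a-b)[1::-1])))
print("rim",w((285,195),60)); 
l=w((267,167),52),w((305,217),52);print("lugs",l,np.linalg.norm(l[0]-l[1]))
t=[w((374,136),37),w((309,258),37),w((483,188),37)];print("tray",t,np.linalg.norm(t[0]-t[1]),np.degrees(np.arctan2(*(t[0]-t[1])[[0,1]])))
g=cv2.GaussianBlur(cv2.cvtColor(cv2.imread("pics/w2.png"),cv2.COLOR_BGR2GRAY),(0,0),1).astype(np.float32)
th=np.radians(np.arange(0,360,2))
def prof(x,y,z,r):
    q=[]
    for rr in(r-2,r+2): q.append(proj("wrist",np.c_[x+rr*np.cos(th),y+rr*np.sin(th),0*th+z],s).astype(np.float32))
    v=[cv2.remap(g,k[None,:,0],k[None,:,1],cv2.INTER_LINEAR)[0] for k in q]
    ok=q[0][:,1]<290
    return np.abs(v[0]-v[1])[ok].mean()
for z in(165,175,185):
    best=max((prof(x,y,z,54),x,y) for x in np.arange(590,616,1) for y in np.arange(-6,22,1));print(z,best)
# portafilter check in side image
S=cv2.imread("pics/s2.png");h=proj("side",[w((285,195),60),a,b]);print(h)
x,y=map(int,h.mean(0)-[60,45]);cv2.imwrite("pics/c5.png",cv2.resize(S[y:y+90,x:x+120],None,fx=5,fy=5,interpolation=cv2.INTER_CUBIC));print(x,y)
```

```text
pivot [599.3   6.9 242. ]
handle [436.8 -90.5  38. ] [ 395.2 -189.6   38. ] 107.49565130066046 67.2154681925338
rim [458.9 -30.6  60. ]
lugs (array([423.5, -15.8,  52. ]), array([493.6, -41.4,  52. ])) 74.59326329647467
tray [array([509.6,  84.1,  37. ]), array([528.9, -87.5,  37. ]), array([659.1, 109.6,  37. ])] 172.6452978119018 -6.411648221287312
165 (np.float32(35.490757), np.int64(590), np.int64(17))
175 (np.float32(35.744633), np.int64(590), np.int64(13))Traceback (most recent call last):
  File "<stdin>", line 20, in <module>
  File "<stdin>", line 20, in <genexpr>
  File "<stdin>", line 15, in prof
  File "h.py", line 20, in proj
    K,d,R,t=cam(n,s); return cv2.projectPoints(np.array(P,float).reshape(-1,1,3),cv2.Rodrigues(R)[0],t,K,d)[0][:,0]
            ~~~^^^^^
  File "h.py", line 5, in cam
    c=imaging.calibration(n); K=np.array([[c['fx'],0,c['cx']],[0,c['fy'],c['cy']],[0,0,1]])
ValueError: time passes only in moves, steps and waits
```

```bash
python3 - <<'E'
import re
t=open('h.py').read()
t=t.replace("def cam(","import functools\ncalib=functools.cache(imaging.calibration)\ndef cam(").replace("c=imaging.calibration(n)","c=calib(n)")
open('h.py','w').write(t)
E
python3 - <<'E'
from h import *
s=dict(eef_pos=np.array([498.83,-12.77,328.96]),tcp_rot=np.array([.471813,.881698,0,0]))
w=lambda p,z:atz("wrist",p,z,s)
S=cv2.imread("pics/s2.png");W=cv2.imread("pics/w2.png");h=proj("side",[w((285,195),60),w((182,266),38)]);print(h)
x,y=map(int,h.mean(0)-[50,37]);print(x,y)
a=cv2.resize(S[y:y+75,x:x+100],None,fx=4,fy=4,interpolation=cv2.INTER_CUBIC)
b=cv2.resize(W[150:290,165:325],None,fx=5,fy=5,interpolation=cv2.INTER_CUBIC)[:600]
a=cv2.resize(S[y:y+75,x:x+100],None,fx=4,fy=4,interpolation=cv2.INTER_CUBIC)
b=cv2.resize(W[150:290,170:320],(400,373),interpolation=cv2.INTER_CUBIC)
o=np.zeros((373,800,3),np.uint8);o[:300,:400]=a;o[:,400:]=b;cv2.imwrite("pics/c5.png",o)
E
```

```text
[[362.55297907 345.06564449]
 [383.35261778 426.9884957 ]]
322 349
```

View pics/c5.png

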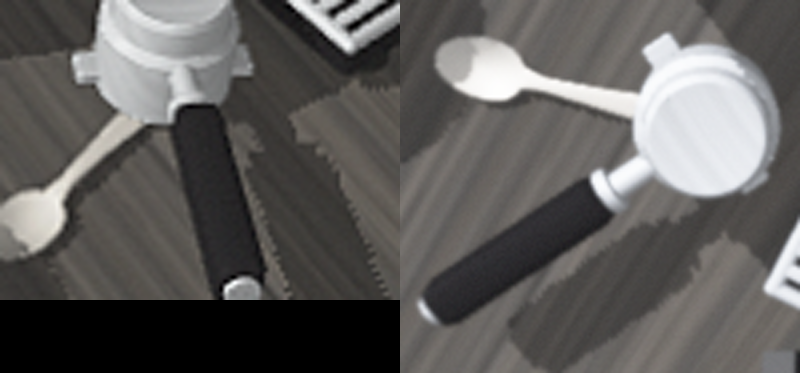

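The portafilter is inverted: rim down, lugs low, closed disc on top. I'll flip it by holding the handle lightly near its end, letting it hang and tipping it over.

Run:
```python
from h import *
np.set_printoptions(precision=1,suppress=True)
s=dict(eef_pos=np.array([498.83,-12.77,328.96]),tcp_rot=np.array([.471813,.881698,0,0]))
w=lambda p,z:atz("wrist",p,z,s)
C=w((285.5,195.7),60)
for z in(30,38,46):
    a,b=w((246.9,221.2),z),w((182.5,265.5),z)
    print(z,C,a,b,np.linalg.norm((a-b)[:2]),np.linalg.norm((a-C)[:2]),np.linalg.norm((b-C)[:2]),np.degrees(np.arctan2(*(b-a)[1::-1])))
G=lambda x,y:(322+x/4,349+y/4)
print("side end top",tri((182.5,265.5),G(243,283),s,"wrist","side"),"start",tri((246.9,221.2),G(192,105),s,"wrist","side"))
print(manip.sense()['joints'])
```

```text
30 [459.8 -31.   60. ] [435.8 -92.1  30. ] [ 394.2 -192.9   30. ] 108.97745694333375 65.69179041541773 174.66440635491128 -112.39331184755115
38 [459.8 -31.   60. ] [436.2 -89.7  38. ] [ 395.4 -188.6   38. ] 107.00870954337364 63.24016432366851 170.24765183372844 -112.39331184755115
46 [459.8 -31.   60. ] [436.7 -87.2  46. ] [ 396.7 -184.3   46. ] 105.03996214341348 60.79241146579816 165.83237194762626 -112.39331184755112
side end top (array([ 397.4, -182.9,   49.1]), np.float64(0.6520453377566543)) start (array([436.9, -88. ,  44.3]), np.float64(0.8331255280930125))
[-0.2  0.2  0.1  1.5 -0.   0.8]
```

Request:
{"name": "arm_command", "arguments": {"steps": [[[0, 0, 20, 9.35, 0.2], [0, 0, 20, 9.35, 0.2], [0, 0, 20, 9.35, 0.2], [0, 0, 20, 9.35, 0.2], [0, 0, 20, 9.35, 0.2], [0, 0, 20, 9.35, 0.2], [-44.2, -7.3, 20, 0, 0.2], [-44.2, -7.3, 20, 0, 0.2], [-44.2, -7.3, 20, 0, 0.2], [-44.1, -7.3, 20, 0, 0.2]]]}}

```text
time: 10.45
eef_pos: [403.7, -166.1, 128.5]
tcp_rot: [0.831, 0.556, 0.0, 0.0]
contact_force: [0.7, -0.2, -0.1]
gripper_width: 51.5
gripper_force: 0.0
```

Run:
```python
from h import *
s=manip.sense();print(s['time'],s['eef_pos'],s['tcp_rot'],np.degrees(2*np.arctan2(s['tcp_rot'][1],s['tcp_rot'][0])),s['joints'])
im=imaging.grab_frame("wrist")[:,:,::-1].copy()
C=np.array([459.8,-31]);u=np.array([-.381,-.925])
q=proj("wrist",[[*(C+u*d),46] for d in(58,70,90,100,110,150,162)]+[[*(C+u*145),46]],s);print(q.round())
g=cv2.cvtColor(im,cv2.COLOR_BGR2GRAY)
for p in q:
    r=g[int(p[1])] if 0<=p[1]<480 else None
    if r is not None:
        x=int(p[0]);i=np.where(r[x-60:x+60]<55)[0]+x-60;print(p.round(),i.min() if len(i) else None,i.max() if len(i) else None,len(i))
cv2.imwrite("pics/w3.png",im)
```

```text
10.45 [ 403.71354931 -166.06711294  128.50267795] [8.30919883e-01 5.56392008e-01 9.52980405e-05 2.68830504e-04] 67.61329598656552 [-5.77327414e-01  1.73378662e-01 -4.57959168e-01  9.38889176e-01
 -3.57783273e-05  1.38419060e+00]
[[322. 107.]
 [322. 128.]
 [322. 161.]
 [322. 177.]
 [322. 193.]
 [322. 252.]
 [322. 268.]
 [322. 245.]]
[322. 107.] None None 0
[322. 128.] 308 343 31
[322. 161.] 307 342 29
[322. 177.] 306 342 32
[322. 193.] 306 342 30
[322. 252.] 306 340 29
[322. 268.] 308 339 29
[322. 245.] 306 340 33
```

Request:
{"name": "arm_command", "arguments": {"steps": [[[0, 1, 25, 0, 0.2], [0, 0, 30, 0, 0.2], [0, 0, 25, 0, 0.2], [0, 0, 8, 0, 0.2], [0, 0, 0, 0, -1], [0, 0, 0, 0, -1], [0, 0, 0, 0, -1], [0, 0, 0, 0, -1], [0, 0, -5, 0, -1], [0, 0, -10, 0, -1]]], "newtons": 28}}

```text
time: 11.75
eef_pos: [404.9, -165.1, 56.3]
tcp_rot: [0.831, 0.556, -0.0, -0.001]
contact_force: [0.2, 1.9, -2.5]
gripper_width: 23.0
gripper_force: 27.5
```

Request:
{"name": "arm_command", "arguments": {"steps": [[[0, 0, -15, 0, -1], [0, 0, -15, 0, -1], [0, 0, -15, 0, -1], [0, 0, -15, 0, -1], [0, 0, -15, 0, -1], [0, 0, -15, 0, -1], [0, 0, -15, 0, -1], [0, 0, -15, 0, -1], [0, 0, -15, 0, -1], [0, 0, -10, 0, -1]]]}}

```text
time: 13.0
eef_pos: [405.2, -165.3, 201.9]
tcp_rot: [0.831, 0.556, 0.0, 0.0]
contact_force: [-0.1, -0.5, -3.7]
gripper_width: 23.0
gripper_force: 27.8
```

Run:
```python
from h import *
s=manip.sense();print(s['time'],s['eef_pos'],s['contact_force'],s['ft_torque'],s['gripper_width'])
S=imaging.grab_frame("side")[:,:,::-1];T=imaging.grab_frame("top")[:,:,::-1]
cv2.imwrite("pics/s4.png",S);cv2.imwrite("pics/t4.png",T)
print(proj("side",[s['eef_pos'],s['eef_pos']-[0,0,160]]))
```

```text
13.0 [ 405.2175316  -165.25161119  201.90406443] [-0.05382287 -0.45039201 -3.65192404] [0.03014607 0.01844208 0.01115748] 22.996420899539473
[[387.01211418 351.59369017]
 [380.02643651 413.10877399]]
```

Request:
{"name": "arm_command", "arguments": {"steps": [[[-6, 0, 0, 0, -1], [-12, 0, 0, 0, -1], [-12, 0, 0, 0, -1], [-12, 0, 0, 0, -1], [-12, 0, 0, 0, -1], [-6, 0, 0, 0, -1], [0, 0, 0, 0, -1], [0, 0, 6, 0, -1], [0, 0, 7, 0, -1], [0, 0, 7, 0, -1]]]}}

```text
time: 14.35
eef_pos: [382.5, -220.6, 180.3]
tcp_rot: [0.831, 0.556, -0.0, -0.0]
contact_force: [-0.7, 0.1, -4.2]
gripper_width: 22.9
gripper_force: 27.9
```

Request:
{"name": "arm_command", "arguments": {"steps": [[[12, 0, 1, 0, -1], [23, 0, 1, 0, -1], [23, 0, 3, 0, -1], [23, 0, 6, 0, -1], [22, 0, 8, 0, -1], [22, 0, 11, 0, -1], [20, 0, 14, 0, -1], [17, 0, 16, 0, -1], [14, 0, 18, 0, -1], [10, 0, 18, 0, -1]]]}}

```text
time: 15.6
eef_pos: [454.0, -47.6, 84.8]
tcp_rot: [0.831, 0.557, 0.0, 0.0]
contact_force: [0.0, 0.4, -0.6]
gripper_width: -0.0
gripper_force: 0.0
```

Run:
```python
from h import *
s=manip.sense();print(s['time'],s['eef_pos'],s['contact_force'],s['ft_torque'],s['gripper_width'])
S=imaging.grab_frame("side")[:,:,::-1];T=imaging.grab_frame("top")[:,:,::-1]
cv2.imwrite("pics/s5.png",S);cv2.imwrite("pics/t5.png",T)
x=np.array([.381,.925,0])
g=s['eef_pos']-[0,0,6]
for n in("side","top"): print(n,proj(n,[g]+[g-d*x for d in(60,100,145)]).round().tolist())
```

```text
15.6 [454.03215366 -47.6079039   84.84361749] [ 0.01145106  0.35435854 -0.55549743] [ 0.01270906 -0.03710107  0.02321279] -0.027934796128249725
side [[366.0, 345.0], [373.0, 370.0], [378.0, 387.0], [384.0, 408.0]]
top [[409.0, 273.0], [436.0, 283.0], [454.0, 290.0], [475.0, 298.0]]
```

Request:
{"name": "arm_command", "arguments": {"steps": [[[0, 0, -30, 0, 0.2], [0, 0, -30, 0, 0.2], [0, 0, -30, 0, 0.2], [-20, 0, -20, 0, 0.2], [-30, 0, -20, 0, 0.2], [-30, 0, -20, 0, 0.2], [-30, 0, -15, 0, 0.2], [-20, 0, 0, 0, 0.2], [0, 0, 0, 0, 0.2], [0, 0, 0, 0, 0.2]]]}}

```text
time: 16.95
eef_pos: [403.9, -168.6, 250.4]
tcp_rot: [0.831, 0.556, 0.0, 0.0]
contact_force: [0.2, 0.5, -0.2]
gripper_width: 51.5
gripper_force: 0.0
```

Run:
```python
from h import *
s=manip.sense();print(s['time'],s['eef_pos'],s['tcp_rot'])
W=imaging.grab_frame("wrist")[:,:,::-1];S=imaging.grab_frame("side")[:,:,::-1];T=imaging.grab_frame("top")[:,:,::-1]
for n,i in zip("WST",(W,S,T)): cv2.imwrite(f"pics/{n}6.png",i)
o=np.zeros((600,800,3),np.uint8)
o[:360,:480]=cv2.resize(W,(480,360),interpolation=cv2.INTER_AREA)
c=cv2.resize(S[300:400,300:460],(320,200),interpolation=cv2.INTER_CUBIC);o[:200,480:]=c
o[360:600,:480]=cv2.resize(S[320:420,300:500],(480,240),interpolation=cv2.INTER_CUBIC)
o[200:600,480:]=cv2.resize(T[200:350,380:500],(320,400),interpolation=cv2.INTER_CUBIC)
cv2.imwrite("pics/o6.png",o)
```

```text
16.95 [ 403.9416901  -168.59846957  250.36393816] [8.31007372e-01 5.56261369e-01 1.61328689e-04 1.07971431e-04]
```

View pics/o6.png

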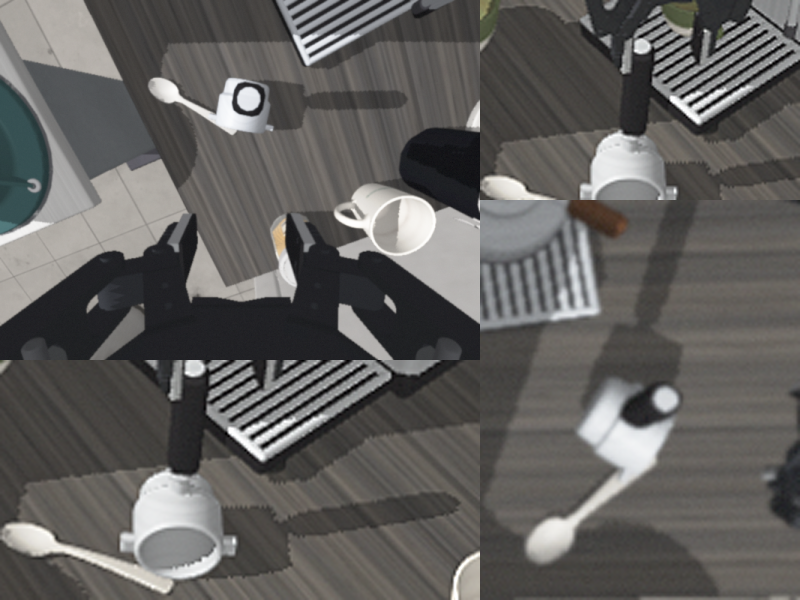

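The portafilter now stands on its nose with the handle straight up, rim facing the robot (wrist view: handle end ≈(331,129), rim edge (291,163)–(360,173)). A push on the handle, away from the rim, will tip it onto its base.

Run:
```python
from h import *
np.set_printoptions(precision=1,suppress=True)
s=dict(eef_pos=np.array([403.94,-168.6,250.36]),tcp_rot=np.array([.831007,.556261,0,0]))
w=lambda p,z:atz("wrist",p,z,s)
print("end wrist z196",w((331,129),196), "end top",atz("top",(380+(667-480)/320*120,200+(400-200)/400*150),196))
print("tri side", tri((331,129),(300+(643-480)/2,300+46/2),s,"wrist","side"))
a,b=w((291,163),34),w((360,173),34);print("rim edge",a,b,np.degrees(np.arctan2(*(b-a)[1::-1])))
print("rim bottom centre side",atz("side",(300+178/2.4,320+575/2.4),2),"lugs side",atz("side",(300+127/2.4,320+545/2.4),34),atz("side",(300+230/2.4,320+547/2.4),34))
print("handle base side", atz("side",(300+185/2.4,320+470/2.4),92))
```

```text
end wrist z196 [ 437.1 -101.6  196. ] end top [ 437.2 -106.   196. ]
tri side (array([ 438.4, -102.5,  194. ]), np.float64(2.9868137667898806))
rim edge [ 393.5 -113.3   34. ] [ 454.2 -149.1   34. ] -30.554039884552477
rim bottom centre side [ 261.7 -356.4    2. ] lugs side [ 235.7 -335.4   34. ] [ 288.8 -369.9   34. ]
handle base side [ 273.3 -337.1   92. ]
```

Run:
```python
from h import *
np.set_printoptions(precision=1,suppress=True)
f=lambda x,y,z:atz("side",(300+x/2.4,320+(y-360)/2.4),z)
a,b=f(127,545,34),f(232,547,34);print("lugs",a,b,np.linalg.norm(a-b),np.degrees(np.arctan2(*(b-a)[1::-1])))
print("handle base",f(185,470,92),"end",f(195,368,196),"rim low",f(178,576,2))
```

```text
lugs [ 387.5 -106.7   34. ] [ 454.  -149.5   34. ] 79.0911053381397 -32.762291797217074
handle base [ 435.3 -108.1   92. ] end [ 437.4 -105.4  196. ] rim low [ 419.5 -131.5    2. ]
```

Request:
{"name": "arm_command", "arguments": {"steps": [[[0, 0, 0, 9.6, 0.2], [15, -1.6, 0, 0, 0.2], [25, -2, 0, 0, 0.2], [22, -2, 0, 0, 0.2], [10, -1, 0, 0, 0.2], [0, 0, 14, 0, 0.2], [0, 0, 20, 0, 0.2], [0, 0, 20, 0, 0.2], [0, 0, 20, 0, 0.2], [0, 0, 20, 0, 0.2]]]}}

```text
time: 18.35
eef_pos: [435.8, -104.9, 154.5]
tcp_rot: [0.875, 0.485, -0.0, -0.0]
contact_force: [0.1, 1.2, -0.2]
gripper_width: 51.1
gripper_force: 0.0
```

Request:
{"name": "arm_command", "arguments": {"steps": [[[0, 0, 0, 0, -1], [0, 0, 0, 0, -1], [0, 0, 0, 0, -1], [0, 0, 0, 0, -1], [0, 0, 0, 0, -1], [0, 0, -5, 0, -1], [0, 0, -10, 0, -1], [0, 0, -15, 0, -1], [0, 0, -20, 0, -1], [0, 0, -20, 0, -1]]], "newtons": 100}}

```text
time: 19.6
eef_pos: [436.5, -104.5, 227.3]
tcp_rot: [0.875, 0.485, 0.0, 0.0]
contact_force: [0.4, -0.2, -2.6]
gripper_width: 22.9
gripper_force: 98.2
```

Request:
{"name": "arm_command", "arguments": {"steps": [[[12, -2.6, -20, 0, -1], [24, -5.1, -20, 0, -1], [34, -7.2, -20, 0, -1], [38, -8.1, 0, 0, -1], [38, -8.1, 0, 0, -1], [38, -8.1, 0, 0, -1], [38, -8.1, 0, 0, -1], [34, -7.2, 0, 0, -1], [26, -5.5, 0, 0, -1], [14, -3, 0, 0, -1]]]}}

```text
time: 20.85
eef_pos: [540.1, 181.0, 286.3]
tcp_rot: [0.874, 0.485, 0.0, 0.0]
contact_force: [0.3, 0.0, -3.1]
gripper_width: 22.6
gripper_force: 98.1
```

Request:
{"name": "arm_command", "arguments": {"steps": [[[0, 0, 5, -5, -1], [0, 0, 12, -8.8, -1], [0, 0, 12, -8.8, -1], [0, 0, 12, -8.8, -1], [0, 0, 12, -8.8, -1], [0, 0, 12, -8.8, -1], [0, 0, 12, -8.8, -1], [0, 0, 12, -5.2, -1], [0, 0, 10, -4, -1], [0, 0, 5, 0, -1]]]}}

```text
time: 22.1
eef_pos: [539.8, 179.5, 181.9]
tcp_rot: [0.462, 0.887, -0.0, -0.0]
contact_force: [0.1, -0.3, -3.5]
gripper_width: 23.0
gripper_force: 98.0
```

Run:
```python
from h import *
s=manip.sense();print(s['time'],s['eef_pos'],np.degrees(2*np.arctan2(s['tcp_rot'][1],s['tcp_rot'][0])),s['contact_force'],s['ft_torque'],s['gripper_width'],s['joints'])
S=imaging.grab_frame("side")[:,:,::-1];cv2.imwrite("pics/s7.png",S)
T=imaging.grab_frame("top")[:,:,::-1];cv2.imwrite("pics/t7.png",T)
x=np.array([-.574,.819,0]);g=s['eef_pos']-[0,0,6];print(proj("side",[g,g-[0,0,116],g-[0,0,150],g-[0,0,116]-x*34,g-[0,0,116]+x*26]).round())
```

```text
22.1 [539.76321737 179.45503171 181.91814812] 124.944342704509 [ 0.05334979 -0.34594924 -3.48467281] [0.07083664 0.0002896  0.02896613] 23.04776041873181 [ 1.77796046e-01  3.55821116e-01 -4.10907003e-02  1.17420584e+00
 -1.28336934e-04  1.13869856e+00]
[[340. 226.]
 [339. 269.]
 [338. 281.]
 [353. 273.]
 [328. 266.]]
```

Request:
{"name": "arm_command", "arguments": {"steps": [[[0, 0, 12, 0, -1], [0, 0, 12, 0, -1], [0, 0, 5, 0, -1], [10, 0, -1, 0, -1], [13, 0, -1, 0, -1], [13, 0, 1, 0, -1], [13, 0, 1.5, 0, -1], [13, 0, 3, 0, -1], [12.5, 0, 4, 0, -1], [12, 0, 5.5, 0, -1]]], "newtons": 45}}

```text
time: 23.45
eef_pos: [491.4, 252.5, 143.5]
tcp_rot: [0.462, 0.887, 0.003, 0.002]
contact_force: [-16.6, 6.6, 76.3]
gripper_width: 22.7
gripper_force: 106.8
```

Run:
```python
from h import *
s=manip.sense();print(s['time'],s['eef_pos'],s['contact_force'],s['ft_torque'],s['gripper_width'])
S=imaging.grab_frame("side")[:,:,::-1];cv2.imwrite("pics/s8.png",S)
S0=cv2.imread("pics/s2.png")
x=np.array([-.574,.819,0]);g=s['eef_pos']-[0,0,6]
for ph in (90,70,55,40):
    h=np.radians(ph);d=-np.cos(h)*x-np.array([0,0,np.sin(h)]);print(ph,proj("side",[g+d*k for k in(-40,60,115,149)]).round().tolist())
# rows of changed bright pixels (cup is light steel) as coarse map
g=cv2.cvtColor(S,cv2.COLOR_BGR2GRAY)[200:320:4,270:390:3]
print('\n'.join(''.join(" .:-=+*#%@"[v//26] for v in r) for r in g))
```

```text
23.45 [491.40963315 252.45156538 143.4911411 ] [-16.63066979   6.58522137  76.32268944] [-0.49490076  3.87519104 -0.37560559] 22.73989707486816
90 [[302.0, 215.0], [303.0, 252.0], [303.0, 271.0], [303.0, 282.0]]
70 [[296.0, 214.0], [311.0, 253.0], [319.0, 273.0], [324.0, 285.0]]
55 [[293.0, 215.0], [317.0, 252.0], [330.0, 271.0], [338.0, 283.0]]
40 [[289.0, 217.0], [322.0, 250.0], [340.0, 267.0], [350.0, 278.0]]
#***###=-...... #***##*#*#####*=------::
##**#.--:......******##*######**-:-:::::
*#*##.-.......:-:##*#**####*+++---*++*##
***##+... #..:::##*++##*=++=--:-:=+++**#
#****# .......#++*#*-+++---:-----*+++++#
#***#*## ..=  ##==++-::-:------:=%%+++++
***####*=:.= .++--:---::--:---:-+%%%%***
###*+*##=..=   :-------:::-:-:--##%%%*+*
++##**++=-==...::----:---::-----*%%%##=+
**+++------.... -:----:----::-:-#%=%##*+
==----------.....-::--------:---%%%%#+*+
------------:....--::----:---::-#%%*##*+
-------------....:--::--:-----:::%%%#*++
--------------.. =----:---------::-*##*+
-:------------=*+-:--:-::-:------::--:--
----------------*=--##===:---------:----
--------------+#%%%%%====-:--:-----:.::-
----:--------:%%%%%%%=====-::-:---:::::.
--:------:----%#%%%%%====+--::-:::::::::
---:---:------###%#%%=+==+.:::..:.::::::
-----------:-:######*====-.::::..:.-----
----::::-:--:--++**==+===....:::..------
-:::::::::::-----:=====-:::.::::::::----
:::::::::::::-----:-.:::::::...:-::.:=+:
::::::::::::::--:--:------::::...:-==:=-
::::::::::::::---:----:.:::::::.=+-=+:==
::::::--::::::::::.:::::.:::::=+:=+ =+.=
:::::::-:::::::::::::::::.:-+=-=-.== =+ 
::-::::::-:::.::::::.:::.:.:==.=+-.==.=+
::::::::::::::.:::.::::::::..+=.==:-==.=
```

Request:
{"name": "arm_command", "arguments": {"steps": [[[0, 0, -4, 0, -1], [0, 0, -1, 0, -1], [11, 0, 5, 0, -1], [11, 0, 5.5, 0, -1], [10, 0, 7.5, 0, -1], [10, 0, 7.5, 0, -1], [9, 0, 9, 0, -1], [9, 0, 9, 0, -1], [7.5, 0, 10.5, 0, -1], [7.5, 0, 10.5, 0, -1]]], "newtons": 20}}

```text
time: 24.75
eef_pos: [446.9, 314.1, 81.0]
tcp_rot: [0.461, 0.887, 0.002, -0.0]
contact_force: [-6.5, 8.1, 13.1]
gripper_width: 23.2
gripper_force: 93.7
```

```bash
cat > asc.py <<'E'
from h import *
def asc(n,x0,x1,y0,y1,sx=3,sy=4,name=None):
    S=imaging.grab_frame(n)[:,:,::-1]
    if name: cv2.imwrite(name,S)
    g=cv2.cvtColor(S,cv2.COLOR_BGR2GRAY)[y0:y1:sy,x0:x1:sx]
    print('\n'.join(str(y0+i*sy)+' '+''.join(" .:-=+*#%@"[v//26] for v in r) for i,r in enumerate(g)))
E
python3 - <<'E'
from asc import *
s=manip.sense();print(s['time'],s['eef_pos'],s['contact_force'],s['ft_torque'],s['gripper_width'])
x=np.array([-.574,.819,0]);g=s['eef_pos']-[0,0,6]
for ph in (60,40,20,0):
    h=np.radians(ph);d=-np.cos(h)*x-np.array([0,0,np.sin(h)]);print(ph,proj("side",[g+d*k for k in(-40,60,115,149)]).round().tolist())
asc("side",264,384,204,304,name="pics/s9.png")
E
```

```text
24.75 [446.9256859  314.08712754  81.03896176] [-6.47452307  8.06104516 13.05109782] [ 1.01036701  0.6128957  -0.01797223] 23.24418916019378
60 [[263.0, 230.0], [284.0, 265.0], [296.0, 284.0], [302.0, 295.0]]
40 [[259.0, 232.0], [291.0, 263.0], [308.0, 279.0], [318.0, 290.0]]
20 [[257.0, 235.0], [295.0, 258.0], [316.0, 270.0], [329.0, 278.0]]
0 [[256.0, 240.0], [296.0, 251.0], [319.0, 257.0], [333.0, 262.0]]
204 ........##***:--:**#############**-:-:::
208 ......: *###*##---:####**####*+++---*++*
212 .......***###**#::##*++##*=++=--:-:=++**
216 .......##*#######++##*-+++---------*++++
220 ....:.######**=*##==++-::-:------:=*++++
224 .::.. ###*=###**++=-:---::------:-+=++**
228 ..:...+*##**+++-::--------:-------#*++**
232 ......**++=------::-:--:---::---:-*#+++*
236 ..:-.. ------------:--------::--:-#+:+**
240 ...-.....-----------::--------:---%++++=
244 :..- ......----:---:-::----:----::=++=**
248 -----:..... :----------:----:::::..++++*
252 -------..... -----+++==:::::::::::...=**
256 :--------.. #=---+====*+:..::::::::..::.
260 -----------+-+#+%======##...::::::::::::
264 --------------+%%*=====#%-.:.::.::::::::
268 :-------------#%#%======%+:.:..::::.::::
272 ----:---------#####+====#-:.::..:-------
276 -----:-------:###**+++++-...:::...-:----
280 -:-----------:*#**++===::::::::::.--:---
284 --:----:::-:--:+++===-:::::::::::.::----
288 :---::::-:-:::----:.:::::::::....--:::::
292 :-:::::::::::::-----:-:---:::-:-..:::.:=
296 --::::::::::::::--:--------::::::.::-++:
300 -::::::::::::::::--:--:::.:::::::.=+-=+:
```

Request:
{"name": "arm_command", "arguments": {"steps": [[[5, 0, 11, 0, -1], [5, 0, 11, 0, -1], [3, 0, 12, 0, -1], [3, 0, 12, 0, -1], [0, 0, 2, 0, -1], [0, 0, 0, 0, -0.2], [0, 0, 0, 0, 0], [0, 0, 0, 0, 0], [0, 0, 0, 0, 0], [0, 0, 0, 0, 0]]]}}

```text
time: 26.05
eef_pos: [438.1, 325.3, 32.5]
tcp_rot: [0.462, 0.887, 0.0, -0.0]
contact_force: [-0.4, -0.2, -0.2]
gripper_width: 42.5
gripper_force: 0.0
```

Run:
```python
from asc import *
s=manip.sense();print(s['time'],s['eef_pos'],s['contact_force'],s['gripper_width'])
u=np.array([-.573,.819,0]);g=s['eef_pos'];v=np.array([.819,.573,0])
for d in(95,105,115): 
  C=g-u*d;C[2]=0
  print(d,C,proj("side",[C+[0,0,60]]+[C+43.5*v*k+[0,0,52] for k in(1,-1)]+[C+u*58+[0,0,26]]+[C]).round().tolist())
asc("side",264,384,224,304,2,3,name="pics/s10.png")
```

```text
26.05 [438.09460031 325.27497501  32.47079669] [-0.43468173 -0.2461906  -0.17796037] 42.509866662179135
95 [492.52960031 247.46997501   0.        ] [[304.0, 259.0], [312.0, 250.0], [296.0, 273.0], [281.0, 264.0], [305.0, 279.0]]
105 [498.25960031 239.27997501   0.        ] [[308.0, 260.0], [316.0, 252.0], [300.0, 275.0], [285.0, 265.0], [309.0, 280.0]]
115 [503.98960031 231.08997501   0.        ] [[313.0, 261.0], [320.0, 253.0], [304.0, 276.0], [289.0, 266.0], [313.0, 281.0]]
224 ...... -.*###*+=*###***++++=--:-----:::------------+=++++***
227 .........++=*###***++++=::------:-----::----------:*=-++****
230 .......  ###***++++------::--:---------::----:-----=++++:+**
233 ....:..+***+++=--:--------:::------:-----::-------:==+++****
236  ...:. *++---------:--------::-------------:------:+++:+****
239 .....:=----------------------::-------:-----::----:*++++++-+
242 :.....----------------:-----:--::-------------::--:*=++++***
245 .:....---:-------------------:---:::::.::------::-:++++=-***
248 .:....----------------------::::::..:::::::-----:::.=+++***+
251 .---:.----------------=-::::::
[... 435 characters left out ...]
::.:-:::=###*####*++====.:::::::::::::--:---------
275 -----------:.::::::##%##++++======.::.:::::::::.:-----------
278 --------------:---:*#*+*==++=====-:::::.::.::::::::---------
281 :----:---------:---:#****=+=+===-::::::..::::::::::::--:---:
284 ---:-------:::--::--**+**+++====::::::::::::::::---::-::.:::
287 --:----:-:::--:--:::-=#**+=====:::::::::::::.:--::::..::::::
290 ------:::::::::-:::::-------:..::.:::::-----.:..::::::...:.:
293 ---:::::::::::-:::::::---:-------------:::::::::.::::::..=++
296 --::::::::::--::::::::::---:-----::::::::::::::.:..:::-=++:-
299 --:::::::::--::::::::::::---::::::::::::::::::::::.:=++--=+=
302 --:::::::::-----:::::::::.:::.::::::::.:::::::::.==+-:===.-=
```

Run:
```python
from asc import *
s=manip.sense()
u=np.array([-.573,.819,0]);v=np.array([.819,.573,0]);g=s['eef_pos'].copy()
for d in(112,115,118,121): 
  C=g-u*d;C[2]=0
  print(d,proj("wrist",[C+u*k+[0,0,38] for k in(162,58)]+[C+v*43.5+[0,0,55],C-v*43.5+[0,0,55],C-u*-32.5+[0,0,60]],s).round().tolist())
asc("wrist",250,394,120,420,3,5,name="pics/w11.png")
```

```text
112 [[322.0, 189.0], [322.0, 408.0], [412.0, 531.0], [232.0, 531.0], [322.0, 492.0]]
115 [[322.0, 197.0], [322.0, 413.0], [411.0, 536.0], [232.0, 536.0], [322.0, 497.0]]
118 [[322.0, 204.0], [322.0, 418.0], [411.0, 540.0], [233.0, 540.0], [322.0, 502.0]]
121 [[322.0, 212.0], [322.0, 423.0], [410.0, 544.0], [233.0, 544.0], [322.0, 507.0]]
120 ------==-----------====--==------===---------==-
125 -----==---=-=------==---==------==---------==---
130 ----==----==-----==---===------===---=----==----
135 ---==----==-----====--=-------==----=----==--===
140 --==----==-----======--------==----=---==----===
145 -==----==-----===-=-----=---==---=-----==--=====
150 ==---===-----===---=------===---=----==---======
155 =---===----====---=------===--==----===-========
160 ----==----=====---------===--==---===--======-=-
165 ---==----=====-=-------===--==---====-======---=
170 -==-----=====-=---=---==---==---===--=======--==
175 ===---======-----=---==--------===--======---===
180 =-----====--=---=---==---=----===-======----==-=
185 ----=====-==-------==---=----==---=====----==-==
190 ----====-==---
[... 1719 characters left out ...]
-::::....:.
355 ......------==--.................-:--::::-:..::.
360 .....------=====.................:-:::::---:.::.
365 :....----=======..... ...........-::::-----:.:::
370 :...:----=-=====.................::::----::=.:::
375 ::..-------=====:...........  ...:::---::--=-:::
380 :::---------====. ............ ..:----::---==-::
385 .::---=----====-. ............. .-:::::----:--::
390 .::----=-=====--.................:-::----:::-:::
395 ::.:------------:...............::::::::::::::::
400 ::::.......:::::::::..........:.::..::.:::::::::
405 ::::...........:.:::.......:.:.......:.:.:..:.::
410 .:.:.........:..:.........:......:..:.::..:.::::
415 ::::..........:::::::::::::::::.:::.:::::::::::.
```

Request:
{"name": "arm_command", "arguments": {"steps": [[[-10, 0, 0, 0, 0], [-14, 0, 0, 0, 0], [0, 0, 0, 0, 0], [0, 0, 0, 0, -1], [0, 0, 0, 0, -1], [0, 0, 0, 0, -1], [0, 0, 0, 0, -1], [0, 0, -2, 0, -1], [0, 0, -4, 0, -1], [0, 0, -4, 0, -1]]], "newtons": 100}}

```text
time: 27.4
eef_pos: [451.6, 305.7, 42.6]
tcp_rot: [0.462, 0.887, -0.0, -0.0]
contact_force: [-0.7, -0.3, -3.5]
gripper_width: 19.3
gripper_force: 98.2
```

Request:
{"name": "arm_command", "arguments": {"steps": [[[0, 0, 5, 0, -1], [0, 0, 5.5, 0, -1], [0, 0, 0, 0, -0.1], [0, 0, 0, 0, -0.1], [14, 0, 0, 0, -0.1], [15, 0, 0, 0, -0.1], [0, 0, 0, 0, -1], [0, 0, 0, 0, -1], [0, 0, 0, 0, -1], [0, 0, 0, 0, -1]]], "newtons": 120}}

```text
time: 28.65
eef_pos: [435.4, 329.3, 32.0]
tcp_rot: [0.462, 0.887, 0.0, -0.0]
contact_force: [-1.3, 3.2, 2.0]
gripper_width: 18.4
gripper_force: 117.9
```

Request:
{"name": "arm_command", "arguments": {"steps": [[[0, 0, -3, 0, -1], [0, 0, -6, 0, -1], [0, 0, -9, 0, -1], [0, 0, -10, 0, -1], [0, 0, -10, 0, -1], [0, 0, -10, 0, -1], [0, 0, -9, 0, -1], [0, 0, -8, 0, -1], [0, 0, -5, 0, -1], [0, 0, 0, 0, -1]]]}}

```text
time: 29.9
eef_pos: [435.3, 329.4, 102.2]
tcp_rot: [0.462, 0.887, 0.0, 0.0]
contact_force: [0.7, -1.0, -4.0]
gripper_width: 18.6
gripper_force: 118.2
```

```bash
cat > fit.py <<'E'
# finds the pitch of the held portafilter from the side picture (light cup pixels against the model)
from h import *
def model(g,a,d,th,n="side"):
    R=Rn.from_euler('zy',[np.radians(a-180),np.radians(th)]).as_matrix()
    t=np.radians(np.arange(0,360,15)); ring=lambda r,z:np.c_[r*np.cos(t),r*np.sin(t),0*t+z]
    P=np.r_[ring(33,60),ring(34,45),ring(34,20),ring(30,1)]+[d,0,-26]
    return cv2.convexHull(proj(n,g+P@R.T).astype(np.float32)).astype(np.int32)
def fit(d=124,img=None,th0=140):
    s=manip.sense();g=s['eef_pos']-[0,0,6];a=np.degrees(2*np.arctan2(s['tcp_rot'][1],s['tcp_rot'][0]))
    I=imaging.grab_frame("side").astype(int) if img is None else img
    sat=I.max(2)-I.min(2)
    m=((I.mean(2)>95)&(sat<25)).astype(np.uint8)
    best=[]
    for th in np.arange(-6,16,1.):
        for dx in range(-4,5):
            for dy in range(-4,5):
                k=np.zeros(m.shape,np.uint8);cv2.fillConvexPoly(k,model(g,a,d,th)+[dx,dy],1)
                o=cv2.dilate(k,np.ones((7,7)))-k
                best.append((m[k>0].mean()-m[o>0].mean()-.004*(abs(dx)+abs(dy)),th,dx,dy))
    best.sort();print(s['time'],s['eef_pos'].round(1),s['ft_torque'].round(2),s['gripper_width'],best[-1],best[-4],best[-10])
    return I
E
python3 - <<'E'
from fit import *
I=fit();cv2.imwrite("pics/s12.png",I[:,:,::-1].astype(np.uint8))
g=I.mean(2).astype(int)[215:275:2,264:344:1]
print('\n'.join(str(215+2*i)+' '+''.join(" .:-=+*#%@"[v//26] for v in r) for i,r in enumerate(g)))
E
```

```text
29.9 [435.3 329.4 102.2] [0.35 0.21 0.01] 18.58447881982271 (np.float64(0.845481511728143), np.float64(7.0), 2, 1) (np.float64(0.8421066401381314), np.float64(5.0), 2, 2) (np.float64(0.8379177139437461), np.float64(8.0), 2, 1)
215 .......+********##*###************###*##*##*##*#####**++++**######*+---+++++=++=
217 ....:-:+#*********#*###*##*****#*#*##*##*####***++=+***#####*+=--=++++++++------
219 ......:+##*********#**#**###*#***######****+==+**#####**+-:=++++++++---:::---::-
221 ......-*##********#*#######*#####****++++***####**+===++++++=+=---:::::::::----:
223 ::....:*###*#######**##*####***++++***####******+++++++++---::---------::::::---
225 =-....:*#***###*#*####****+=+***#####******++++++++=---:::---::---------:::::::-
227 =-....:*########****++=+**#####******+++++++++=-:::---::-::----::---------::::::
229 =-....+###*****+++***###*******+++++++===------::::::---::--:----::---------::::
231 =-:.. :+**++***#####******+++++++=-----------:-:-:::::::::::::::---::----------:
233 =-: ...   :--*#*****+++++++===---::::-:---:::-=+##**####*++*#*=-::---::---------
235 =-. ....... .   :::
[... 976 characters left out ...]
=======-:::..:......
259 :::-----------------------------::::.:=*###****+==================-:.....:::::..
261 --------------------------------::::::-*###*******+===============:::::::::.:::.
263 ------------------------------------::.*##**#****+++++==========-:..::::::::::::
265 ----------------::----------------------=*#***+====+++++=======-:.....::.:.::...
267 -----------------::-----------------------=*#***+++===========:..:..:...:.::.:--
269 :::-----::::-------::------------------------==+**+++++=++=-::.:::::.....::.::::
271 ---:------:::::------::-------------------------:---------:.::::::::......::::.:
273 -----------:::---------::--------:--------------------------------:::.....:..::.
```

Request:
{"name": "arm_command", "arguments": {"steps": [[[0, 0, 12, 0, -1], [0, 0, 15, 0, -1], [0, 0, 15, 0, -1], [0, 0, 15, 0, -1], [0, 0, 10, 0, -1], [0, 0, 3, 0, -1], [0, 0, 0, 0, -0.1], [-8, 0, -2, 0, -0.1], [-11, 0, -2, 0, -0.1], [0, 0, 0, 0, -1]]], "newtons": 25}}

```text
time: 31.2
eef_pos: [447.0, 313.1, 36.4]
tcp_rot: [0.462, 0.887, 0.0, 0.0]
contact_force: [0.5, -0.3, -0.0]
gripper_width: 21.2
gripper_force: 0.0
```

Request:
{"name": "arm_command", "arguments": {"steps": [[[0, 0, 0, 0, -1], [0, 0, 0, 0, -1], [0, 0, 0, 0, -1], [0, 0, 3, 0, -1], [0, 0, 3, 0, -1], [0, 0, 2.5, 0, -1], [0, 0, 0, 0, -1], [0, 0, 0, 0, -1], [0, 0, 0, 0, -1], [0, 0, 0, 0, -1]]]}}

```text
time: 32.45
eef_pos: [446.4, 314.2, 28.2]
tcp_rot: [0.462, 0.887, 0.001, 0.0]
contact_force: [-3.5, 0.4, 15.0]
gripper_width: 0.1
gripper_force: 7.3
```

Request:
{"name": "arm_command", "arguments": {"steps": [[[0, 0, 0, 0, -1], [0, 0, 0, 0, -1], [0, 0, 0, 0, -1], [0, 0, -2, 0, -1], [0, 0, -5, 0, -1], [0, 0, -9, 0, -1], [0, 0, -10, 0, -1], [0, 0, -10, 0, -1], [0, 0, -10, 0, -1], [0, 0, -10, 0, -1]]], "newtons": 120}}

```text
time: 33.7
eef_pos: [446.2, 313.9, 84.2]
tcp_rot: [0.462, 0.887, 0.0, 0.0]
contact_force: [0.4, -0.6, 0.6]
gripper_width: 0.2
gripper_force: 0.0
```

Run:
```python
from fit import *
I=fit(105)
```

```text
33.7 [446.2 313.9  84.2] [ 0.04 -0.01  0.01] 0.15683760182538523 (np.float64(0.345924791086351), np.float64(15.0), 4, 4) (np.float64(0.3254927332395687), np.float64(13.0), 3, 4) (np.float64(0.30945569620253166), np.float64(13.0), 4, 4)
```

Run:
```python
from asc import *
asc("side",240,350,230,300,1,2,name="pics/s13.png")
asc("wrist",150,480,60,420,4,7,name="pics/w13.png")
```

```text
230 ##*#######*****######+   ........-=::=+***#####******+++++++==-----------:::::---:---:----::----------:::::---
232 **#######################+ ......==::*###******+++++++===-::---------------:::::----:---:---::----------:::::-
234 *##########*########****++-......==-:+****++++++===---------::-:-------------:::::-------------------------:::
236 ##############*****+++***#+..:...==-:=*++++=------------------:------------:----:::--------------:----------::
238 ########*****+++*#**####**=...:..-=-:===------------------------------------------:::--------------:----------
240 ###****+++*###**##******+*+=:... -=-----------------------------------------------::::::-------------:--------
242 *+==+**##*********+++++==+=-----===--------------------------------:------------:::--:::::-------------:------
244 **###********+++++==-==----------------------------------------------:---------:::::--:::::--------------:----
246 #******+++++====--------:---------------------------------------------------------:::----::::-------::--------
248 *+++++==+=---:-::--------------------------------------------
[... 6794 characters left out ...]
 :::.:.:.:::.::.......:::::::.::.:.::.:......:.....:::..:....:..::::::::::.:::.:.:::
375 :...::....:............::::.:..:::..:.....-::...::..:.:::..:.:...:::::::::::::.:..:
382 .:..:.::.......:=:.....:::.::.:.::.:::....##*......:::::.:.:......::.::::::::::.::.
389 :..:........::::::....:::..:.::...:.:....:###....:...:::...:.:.......::::::::::::::
396 ...........-:::.......:.:.:.....::.:.....:###...:.:...:.:::.:::........::::::::::::
403 ..........:::..........:.:...::..:.........:.::.:.:.::...:::::.::......::::::::::::
410 ......................:...:.::...:::...........:...::::...:.....:........::::::::::
417 .....................:..:::..::..:.........::...:..:..::::.:::...:.......::::::::::
```

Request:
{"name": "arm_command", "arguments": {"steps": [[[0, 0, 0, 0, 0], [0, 0, 10, 0, 0], [0, 0, 14, 0, 0], [0, 0, 14, 0, 0], [0, 0, 12, 0, 0], [0, 0, 7, 0, 0], [0, 0, 0, 0, -1], [0, 0, 0, 0, -1], [0, 0, 0, 0, -1], [0, 0, 0, 0, -1]]], "newtons": 120}}

```text
time: 35.1
eef_pos: [446.1, 313.8, 26.7]
tcp_rot: [0.462, 0.887, 0.0, 0.0]
contact_force: [-1.9, -0.4, -0.3]
gripper_width: 20.4
gripper_force: 118.3
```

Request:
{"name": "arm_command", "arguments": {"steps": [[[0, 0, 0, 0, -0.2], [0, 0, 0, 0, -0.2], [0, 0, 2, 0, -0.2], [0, 0, 2, 0, -0.2], [0, 0, 2, 0, -0.2], [0, 0, 0, 0, -1], [0, 0, 0, 0, -1], [0, 0, 0, 0, -1], [0, 0, 0, 0, -1], [0, 0, 0, 0, -1]]]}}

```text
time: 36.35
eef_pos: [446.0, 313.8, 20.5]
tcp_rot: [0.462, 0.887, -0.0, -0.0]
contact_force: [-2.1, 0.3, 2.6]
gripper_width: 21.0
gripper_force: 117.8
```

Request:
{"name": "arm_command", "arguments": {"steps": [[[0, 0, -3, 0, -1], [0, 0, -7, 0, -1], [0, 0, -10, 0, -1], [0, 0, -12, 0, -1], [0, 0, -12, 0, -1], [0, 0, -12, 0, -1], [0, 0, -12, 0, -1], [0, 0, -10, 0, -1], [0, 0, -8, 0, -1], [0, 0, -4, 0, -1]]]}}

```text
time: 37.6
eef_pos: [446.2, 313.9, 110.9]
tcp_rot: [0.462, 0.887, 0.0, 0.0]
contact_force: [1.0, 0.8, -4.1]
gripper_width: 21.1
gripper_force: 117.9
```

```bash
sed -i "s/\[0,0,6\]/[0,0,-5.5]/; s/range(-4,5)/range(-3,5)/g" fit.py
python3 - <<'E'
from fit import *
I=fit(105.5);cv2.imwrite("pics/s14.png",I[:,:,::-1].astype(np.uint8))
g=I.mean(2).astype(int)[205:265:2,270:350:1]
print('\n'.join(str(205+2*i)+' '+''.join(" .:-=+*#%@"[v//26] for v in r) for i,r in enumerate(g)))
E
```

```text
37.6 [446.2 313.9 110.9] [0.3  0.2  0.01] 21.077763914494167 (np.float64(0.6239859867138183), np.float64(1.0), 2, 0) (np.float64(0.6145108225108225), np.float64(2.0), 2, 0) (np.float64(0.608044679600235), np.float64(7.0), 2, -2)
205 ............. +###*##*#******#***=-====-----:-*#*****#*####**#********+********#
207 ......... *= +#*****#**************=:=====-------*####*#*#***##****+*###*#####**
209 .....:... *##***#****###**##********##+-====----:.+##*#**####********########***
211 :.....:.. *####***#***#**#*#*##*******##=-====-:+#######***++==***#####**=++++++
213 ::....... +##*##********##**#*#**##*#**##*#+:.+####***++++***#####*++==+++++++=-
215 ......=+-*##*#**#*********#####*#**#***#######**++++***#####*+---+++++=++=------
217 .......::+##*#*#***#*******#*#***######***++=+***#####*+=--=++++++++=-----------
219 ........:+*****###*#*#*##**#*####****+==+**#####**+-:=++++++++---::----::-------
221 ........:+##*#***####**####****++++***#####**+==++++===+=---:::::::::----::-----
223 :--:....:*##***######****++++***#####*==+=====+++====**+==-:----::::::------:---
225 ==-.... :*######*
[... 978 characters left out ...]
==-::------:-----::-
249 --------------------------------=###******+=======+==========-:::::-------------
251 ---------------------------------=+*********+++============----::::::------:----
253 ----------------------------------*#*#*+****+++++==========------::::::---::----
255 -::--------------------------------*#****+===++++=========-----:----::::--::::..
257 ------------------------------------:=*#***+++++=========-----::..:::......:::.:
259 ------------------------------------::::--=+++++++==-::...:::.::::...::......:::
261 ------------------------------------:.:::::.::::::::::...:.:::::::::.::.::::::--
263 ------------------------------------------:::::::::::::::..:.:::::::::.:::::....
```

Request:
{"name": "arm_command", "arguments": {"steps": [[[-12, -2.5, -4, 0, -1], [-22, -4.7, -4.6, 0, -1], [-27, -5.7, 0, 0, -1], [-28, -6, 0, 0, -1], [-29, -6.2, 0, 0, -1], [-29, -6.2, 0, 0, -1], [-29, -6.2, 0, 0, -1], [-27, -5.7, 0, 0, -1], [-20, -4.3, 0, 0, -1], [-11.3, -2.3, 0, 0, -1]]]}}

```text
time: 38.9
eef_pos: [539.9, 92.2, 118.9]
tcp_rot: [0.462, 0.887, -0.0, -0.0]
contact_force: [0.2, -1.1, -3.5]
gripper_width: 21.1
gripper_force: 118.0
```

```bash
cat > chk.py <<'E'
from h import *
# side-view comparison of cup body (below z=150) with the model and bell at group
s=manip.sense();p=s['eef_pos'];a=np.degrees(2*np.arctan2(s['tcp_rot'][1],s['tcp_rot'][0]))
print(s['time'],p.round(1),a,s['contact_force'].round(1),s['ft_torque'].round(2),s['gripper_width'])
I=imaging.grab_frame("side");cv2.imwrite("pics/s15.png",I[:,:,::-1])
u=np.array([np.cos(np.radians(a)),np.sin(np.radians(a)),0]);v=np.array([-u[1],u[0],0])
C=p-u*105.5;C[2]=p[2]-23.5;print("C",C.round(1))
print("model rim,base,left/right edges z30",proj("side",[C+[0,0,60],C,C+[0,0,30]]).round(1).tolist())
t=np.radians(np.arange(0,360,5))
for nm,c,r,z in(("bell165",[600.5,7.2],54,165),("rim",C[:2],33,C[2]+60),("mid",C[:2],34,C[2]+25),("base",C[:2],30,C[2]+1)):
    q=proj("side",np.c_[c[0]+r*np.cos(t),c[1]+r*np.sin(t),0*t+z]);print(nm,"x",q[:,0].min().round(1),q[:,0].max().round(1),"y",q[:,1].min().round(1),q[:,1].max().round(1))
g=I.mean(2).astype(int)[246:330:2,355:460:1]
print('\n'.join(str(246+2*i)+' '+''.join(" .:-=+*#%@"[w//26] for w in r) for i,r in enumerate(g)))
E
python3 chk.py
```

```text
38.9 [539.9  92.2 118.9] 124.9449035807903 [ 0.2 -1.1 -3.5] [0.33 0.24 0.05] 21.074897040655934
C [600.3   5.7  95.4]
model rim,base,left/right edges z30 [[414.5, 271.5], [411.4, 294.1], [413.0, 283.0]]
bell165 x 386.7 442.6 y 249.7 286.1
rim x 397.6 431.5 y 260.6 282.9
mid x 395.5 429.9 y 273.5 296.6
base x 396.5 426.5 y 283.7 304.2
246 ::::::.............=++#####*=-=+***+==========-===========+++=#%%#+++++=======+==========+++++++====+====
248 :::::............. +%%%####**+****+===========================#%#+-:-:===================++++++=====+====
250 :::............... +%%%#####*****+==================+=========+#=::-::.=+=##*+===========+===============
252 -:.....::........ :=*#%%%####****======================+++#+*##+-:--::.:+++==============================
254 ::.............-==----:::------:--======+=======+======+=+*****=::---::.=+====++=========================
256 :...............:---------:---::-==========++++==++++====*****+-::---::.-=+++++=+++======================
258 ................------------:-----==========+++++++++++=#%####+-::---::.-+++++++++=*****+===========
[... 3155 characters left out ...]
-: .=+=+++-  .+++++*:  :+==++++:---:::+=
318 . .-=+++==+++=. .=++++*=. .=+++++:. :=++++=.  :-====-. .=+=-:---::-=+++*-  :+++++-   :+++++:.==+==-:::-==
320 ...  :=+++=-.:=++++=: .-=++++=. .=+++++=. .=+++++-. .=++++*-. :-=+++-.  :=++++-  .:=++++:  :+==++++++- .=
322 :. ..  :=+++==++=. .=++++*=. .=++++*-  :=++++=:  :=++++-.  :=+=++-. .-=++++-  .=+=+++:  :++++++. :=++=%#:
324 :::.. .. .-=+++=-=++++=:  :=++++=.  :=+++*=. .-=++++-. .=+++++-  .=+++++-  :+++++*:  :+=+++*  :=%%##+=@@%
326 :::::... .  :=+++==-. .=+++++=. .=+++++-. .=+++++-. .=++++*-. :+++++*- .:+++++*.  :+%%%*=  :=%###+: .:=##
328 :::::::...... :=++++=++++*-  :=++++*-  :+++++*-  :+++++=:  :+++++=. .:=+=+*-  .=%%##*:  :=%###+: .:+%##**
```

Run:
```python
from h import *
t=np.radians(np.arange(0,360,1))
def chord(q,y):
    c=[]
    for i in range(len(q)):
        a,b=q[i],q[(i+1)%len(q)]
        if (a[1]-y)*(b[1]-y)<=0 and a[1]!=b[1]: c.append(a[0]+(b[0]-a[0])*(y-a[1])/(b[1]-a[1]))
    return [round(min(c),1),round(max(c),1)] if c else None
q=proj("side",np.c_[600.5+54*np.cos(t),7.2+54*np.sin(t),0*t+165])
for y,o in((270,(387,443.5)),(274,(391,442)),(278,(395,438)),(282,(401.5,433))): print("bell",y,chord(q,y),o)
print(q[:,1].max())
C=np.array([600.3,5.7,95.4])
P=np.r_[tuple(proj("side",np.c_[C[0]+r*np.cos(t),C[1]+r*np.sin(t),0*t+C[2]+z]) for r,z in((34,45),(34,20),(30,12),(30,1)))]
h=cv2.convexHull(P.astype(np.float32))[:,0]
for y in(288,292,296,298,300): print("cup",y,chord(h,y))
print("max y",h[:,1].max())
I=cv2.imread("pics/s15.png").mean(2)
for y in(288,290,292,294,296,298,300): print(y,I[y,392:408].astype(int).tolist(),I[y,420:436].astype(int).tolist())
for d in([1,0,0],[0,1,0],[0,0,1]): print(d,proj("side",[C,C+10*np.array(d)])@np.eye(2))
```

```text
bell 270 [np.float64(387.5), np.float64(442.6)] (387, 443.5)
bell 274 [np.float64(389.7), np.float64(441.9)] (391, 442)
bell 278 [np.float64(393.6), np.float64(439.7)] (395, 438)
bell 282 [np.float64(399.9), np.float64(434.9)] (401.5, 433)
286.1036659819033
cup 288 [np.float32(395.6), np.float32(429.8)]
cup 292 [np.float32(396.3), np.float32(428.7)]
cup 296 [np.float32(397.3), np.float32(426.8)]
cup 298 [np.float32(398.6), np.float32(425.9)]
cup 300 [np.float32(400.6), np.float32(424.5)]
max y 304.17087
288 [110, 69, 60, 65, 68, 70, 87, 107, 118, 117, 121, 125, 123, 123, 162, 187] [137, 138, 136, 130, 132, 133, 132, 131, 128, 126, 123, 118, 111, 121, 122, 125]
290 [65, 65, 70, 69, 71, 71, 69, 85, 112, 123, 123, 126, 125, 125, 125, 130] [137, 134, 134, 136, 133, 131, 129, 126, 125, 123, 121, 114, 121, 124, 122, 122]
292 [61, 69, 68, 69, 69, 73, 72, 73, 100, 117, 124, 126, 128, 129, 127, 130] [137, 136, 136, 133, 133, 132, 131, 130, 127, 124, 119, 119, 120, 122, 122, 123]
294 [62, 67, 68, 68, 71, 71, 69, 67, 105, 118, 113, 115, 129, 133, 130, 129] [135, 133, 135, 135, 134, 130, 130, 129, 126, 120, 124, 123, 123, 123, 125, 123]
296 [63, 67, 71, 70, 69, 71, 74, 71, 69, 112, 121, 117, 121, 125, 121, 125] [134, 135, 133, 132, 131, 134, 130, 114, 118, 126, 124, 123, 123, 124, 123, 124]
298 [61, 63, 69, 69, 74, 72, 75, 77, 75, 72, 81, 119, 122, 125, 129, 128] [128, 121, 98, 120, 128, 121, 120, 94, 42, 40, 96, 128, 127, 124, 125, 123]
300 [71, 73, 62, 68, 73, 74, 74, 76, 76, 78, 75, 72, 82, 112, 132, 136] [134, 132, 129, 128, 124, 124, 140, 142, 138, 133, 74, 23, 65, 129, 131, 126]
[1, 0, 0] [[411.43428874 294.09554388]
 [415.36316913 292.34030661]]
[0, 1, 0] [[411.43428874 294.09554388]
 [408.387143   291.18323737]]
[0, 0, 1] [[411.43428874 294.09554388]
 [411.93357645 290.42416257]]
```

Request:
{"name": "arm_command", "arguments": {"steps": [[[2.5, -0.5, 0, 0, -1], [2.5, -0.5, 0, 0, -1], [0, 0, -4, 0, -1], [0, 0, -4, 0, -1], [0, 0, -3, 0, -1], [0, 0, -3, 0, -1], [0, 0, -2, 0, -1], [0, 0, -2, 0, -1], [0, 0, 0, 0, -1], [0, 0, 0, 0, -1]]]}}

```text
time: 40.2
eef_pos: [536.0, 96.8, 137.0]
tcp_rot: [0.462, 0.887, -0.0, -0.0]
contact_force: [0.6, 0.2, -3.3]
gripper_width: 21.0
gripper_force: 118.0
```

Request:
{"name": "arm_command", "arguments": {"steps": [[[0, 0, -2, 0, -1], [0, 0, -2, 0, -1], [0, 0, -1.5, 0, -1], [0, 0, -1.5, 0, -1], [0, 0, -1, 0, -1], [0, 0, -1, 0, -1], [0, 0, -1, 0, -1], [0, 0, 0, 0, -1], [0, 0, 0, 0, -1], [0, 0, 0, 0, -1]]]}}

```text
time: 41.45
eef_pos: [535.8, 97.0, 146.9]
tcp_rot: [0.462, 0.887, -0.0, -0.0]
contact_force: [-0.6, 4.3, -9.1]
gripper_width: 20.8
gripper_force: 118.0
```

Request:
{"name": "arm_command", "arguments": {"steps": [[[-0.1, -3.8, 0, -2, -1], [-0.2, -6.65, 0, -3.5, -1], [-0.2, -6.65, 0, -3.5, -1], [-0.2, -6.65, 0, -3.5, -1], [-0.2, -6.65, 0, -3.5, -1], [-0.2, -6.65, 0, -3.5, -1], [-0.2, -6.65, 0, -3.5, -1], [-0.2, -6.65, 0, -3.5, -1], [-0.2, -6.65, 0, -3.5, -1], [0, 0, 0, 0, -1]]]}}

```text
time: 42.7
eef_pos: [499.7, 53.4, 147.1]
tcp_rot: [0.217, 0.976, -0.0, 0.0]
contact_force: [-0.1, 1.7, -8.1]
gripper_width: 21.1
gripper_force: 118.1
```

Request:
{"name": "arm_command", "arguments": {"steps": [[[-0.2, -6.65, 0, -3.5, -1], [-0.2, -6.65, 0, -3.5, -1], [-0.2, -6.65, 0, -3.5, -1], [-0.2, -6.65, 0, -3.5, -1], [-0.2, -6.65, 0, -3.5, -1], [-0.2, -6.65, 0, -3.5, -1], [-0.2, -6.65, 0, -3.5, -1], [-0.1, -3.8, 0, -2, -1], [0, 0, 0, 0, -1], [0, 0, 0, 0, -1]]]}}

```text
time: 43.95
eef_pos: [489.7, 4.7, 147.2]
tcp_rot: [-0.012, 1.0, -0.0, 0.0]
contact_force: [-0.6, -1.1, -5.2]
gripper_width: 20.7
gripper_force: 118.5
```

Run:
```python
from h import *
s=manip.sense();p=s['eef_pos'];a=np.degrees(2*np.arctan2(s['tcp_rot'][1],s['tcp_rot'][0]))%360
print(s['time'],p.round(1),a,s['contact_force'].round(1),s['ft_torque'].round(2),s['gripper_width'])
I=imaging.grab_frame("side");cv2.imwrite("pics/s16.png",I[:,:,::-1])
g=I.mean(2).astype(int)[250:320:2,340:460:1]
print('\n'.join(str(250+2*i)+' '+''.join(" .:-=+*#%@"[w//26] for w in r) for i,r in enumerate(g)))
```

```text
43.95 [489.7   4.7 147.2] 181.41375266997656 [-0.6 -1.1 -5.2] [-0.26  0.56  0.09] 20.655965964049052
250 --------............:::::::::::..................:================+++====++++==:......=++=++====+=======++++======+=====
252 --------:..................::::..................===+=======++=====++++++==++=-...::..:++++======+++====================
254 --------:.......................................:======++=+=+=+++====+++++++++-....:...+++===+++===+=+==================
256 ::-------:....:-:...........:....................-======+++++++++++++++++++++=:....:...=+++++++++++=+=++================
258 -:::-----:....:-:........:::::::........:....::..:==+=+=+=+++++++++++++++++++=:........-+++++++++++++=++================
260 ---:::----:....::........::::....:::::::::.::-:...===++++++++++++++++++++++++=:.:----::.+++++++++++++++=================
262 -----:::--:..............::::....::::::::::::--:.:====++++++++++++++++++++++++-.:-----::-+++++++++++++==================
264 -------:::::...............::....:::::::::..::---=======++++++++++++++++++++++=::::::::.=++++++++++++===================
[... 2675 characters left out ...]
=: .=+==:::::::::::::::::-:::::::-++++*-  :++++*-.==+=+=..-+==+=======+++==
310 ::::::::::=+++=-:=+++*=:..=+++++=:..=++++*=. :=++++=-==-::::::::::::-:::::::::::-.  :=+++*-  .+++++++++- :+++===+-=+++==
312 :::::::::..:=++++++=: .=++++*=. :=+++*=:..=+++++=. .==+++=--::::::::::::=*+-:--::+++++*-  :++++*-  .==++++: :+++:-++++:+
314 ::::::::::. .:=++++==+++*=: .=++++*=. .=++++*-. :=++++=:++***++==+#####****=----:-+-.  :++++*-  .++++++=++=+-..=.:::::-+
316 ::::::::::.... .=++++=-. :=+++*=: .-=+++*=: .=+++++=. .=+=++*****++++***+++=---:-: .=+++++-  :+++++*:  :+++++++--:::::+=
318 ::::::::::::.... .-+++++=+++=: .=++++*=. :=+++++-. :=+++*=.  :===+=-. .=++-::::::-++++*-  :+++++-  .:++++*-.==++-::::-+=
```

Request:
{"name": "arm_command", "arguments": {"steps": [[[-0.1, -3.8, 0, -2, -1], [-0.1, -3.8, 0, -2, -1], [0, -1.9, 0, -1, -1], [0, 0, 0, 0, -1], [0, 0, 0, 0, -1], [0, 0, 0, 0, -1], [0, 0, 0, 0, -1], [0, 0, 0, 0, -1], [0, 0, 0, 0, -1], [0, 0, 0, 0, -1]]]}}

```text
time: 45.25
eef_pos: [489.4, -4.6, 146.8]
tcp_rot: [-0.056, 0.998, -0.0, -0.001]
contact_force: [-6.7, 0.4, -5.5]
gripper_width: 20.9
gripper_force: 118.7
```

Request:
{"name": "arm_command", "arguments": {"steps": [[[0, -1.9, 0, -1, -1], [0, -1.9, 0, -1, -1], [0, -1.9, 0, -1, -1], [0, 0, 0, 0, -1], [0, 0, 0, 0, -1], [0, 0, 0, 0, -1], [0, 0, 0, 0, -1], [0, 0, 0, 0, -1], [0, 0, 0, 0, -1], [0, 0, 0, 0, -1]]]}}

```text
time: 46.5
eef_pos: [489.5, -8.3, 146.6]
tcp_rot: [-0.082, 0.997, 0.002, -0.001]
contact_force: [-7.7, 16.9, -3.3]
gripper_width: 20.8
gripper_force: 120.1
```

Request:
{"name": "arm_command", "arguments": {"steps": [[[0, 0, 0, 0, 0], [0, 0, 0, 0, 0], [0, 0, 0, 0, 0], [0, 0, -8, 0, 0], [0, 0, -14, 0, 0], [0, 0, -16, 0, 0], [0, 0, -16, 0, 0], [0, 0, -16, 0, 0], [0, 0, -16, 0, 0], [0, 0, -12, 0, 0]]]}}

```text
time: 47.75
eef_pos: [491.3, -10.4, 246.6]
tcp_rot: [-0.083, 0.997, -0.0, 0.001]
contact_force: [-0.0, 0.0, 0.2]
gripper_width: 42.5
gripper_force: 0.0
```

Run:
```python
from h import *
s=manip.sense();p=s['eef_pos'];print(s['time'],p.round(1),s['contact_force'].round(1),s['ft_torque'].round(2))
W=imaging.grab_frame("wrist");cv2.imwrite("pics/w17.png",W[:,:,::-1])
I=imaging.grab_frame("side");cv2.imwrite("pics/s17.png",I[:,:,::-1])
g=I.mean(2).astype(int)[250:320:2,340:440:1]
print('\n'.join(str(250+2*i)+' '+''.join(" .:-=+*#%@"[w//26] for w in r) for i,r in enumerate(g)))
g=W.mean(2).astype(int)[100:420:6,150:500:4]
print('\n'.join(str(100+6*i)+' '+''.join(" .:-=+*#%@"[w//26] for w in r) for i,r in enumerate(g)))
u=np.array([-np.cos(np.radians(7.5)),-np.sin(np.radians(7.5)),0])
print(proj("wrist",[np.array([600.5,7.2,163.5])+u*d for d in(100,162)],s).round())
```

```text
47.75 [491.3 -10.4 246.6] [-0.   0.   0.2] [ 0.01  0.02 -0.03]
250 ----------------------==:.....=%@%%%%%####*+*+:.....:::::...:-====++===========:......=+==++========
252 ------------------------:..:---:-==*#%%%##+=**+-......:..:==+=========+++=====-....:..:+++==========
254 :------------------------------------:::--:*#*=:.:.....-++=====++=====++++++++-....::..=++===+++====
256 :::--------------------------------------::*#+=:::.....-=+++++=++++++===+++++=-:....:..-++++++++++==
258 -::::-------------------------------------:*#+-:::.....=+==++++++++++++++++++=:.....:..-+++++++++=++
260 ---:::-------------------------------------*#+-.::....:=+====++++++++++++++++=:.....:...++++++++++++
262 -----:::---------------------------------:=**+:.:...:=++++++++++++++++++++++++-....::::.-+++++++++++
264 -------:::-------------------------------:=#*==:.:-=====++++++++++++++++++++++=:....:::.=+++++++++++
266 ---------:::------------------------------------==========++++++++++++++++++++=:..:.::..=++++++++++=
268 -----------:::--------------------------------::-===========+++++++++++++++++++-...::..:
[... 6986 characters left out ...]
................:.....
382 ..:::::::::...::..:::::::::*********##############*********-..............:...:..:.:....
388 .......::::........:....:::=***********#######*************:....................:......=
394 ........:.:.............:..:*******************************............................%
400 ....:.:......................:::::::::::-=++==-:::::............................:.:.:..#
406 ..........:::......................:::.:::::::::::::......::..............-=........:...
412 ..........:::...........................:::::...::::......:::.............==:...........
418 ........:::::...................................::........................-:::..........
[[326. 261.]
 [329. 169.]]
```

Request:
{"name": "arm_command", "arguments": {"steps": [[[2, -12, 0, 0, -1], [4, -22, 0, 0, -1], [4, -24, 0, 0, -1], [4, -24, 0, 0, -1], [3, -18, 0, 0, -1], [-15, 0, 0, 0, -1], [-24, -0.5, 0, 0, -1], [-24, -0.5, 0, 0, -1], [-17, -0.5, 0, 0, -1], [-6, -0.3, 0, 0, -1]]], "newtons": 40}}

```text
time: 49.1
eef_pos: [576.9, -98.8, 244.4]
tcp_rot: [-0.083, 0.997, 0.0, -0.0]
contact_force: [-0.7, -0.2, -1.3]
gripper_width: 0.2
gripper_force: 0.0
```

Run:
```python
from h import *
s=manip.sense();p=s['eef_pos'];print(s['time'],p.round(1),s['contact_force'].round(1))
I=imaging.grab_frame("side");cv2.imwrite("pics/s18.png",I[:,:,::-1]);J=I.astype(int)
m=((J[...,0]-J[...,2]>35)&(J[...,0]<190)).astype(np.uint8);ys,xs=np.where(m[220:290,380:460]);print("side brown",len(xs),xs.mean()+380,ys.mean()+220 if len(xs) else 0)
T=imaging.grab_frame("top");cv2.imwrite("pics/t18.png",T[:,:,::-1]);J=T.astype(int)
m=((J[...,0]-J[...,2]>35)&(J[...,0]<190));ys,xs=np.where(m[170:260,340:460]);print("top brown",len(xs),xs.mean()+340 if len(xs) else 0,ys.mean()+170 if len(xs) else 0)
print(proj("side",[p,p+[0,0,-20],[562,-57,243],[600.5-74,7.2-9,243]]).round().tolist(),proj("top",[[562,-57,243]]).round().tolist())
```

```text
49.1 [576.9 -98.8 244.4] [-0.7 -0.2 -1.3]
side brown 173 422.4508670520231 260.1907514450867
top brown 180 423.80555555555554 205.70555555555555
[[446.0, 271.0], [445.0, 280.0], [424.0, 261.0], [390.0, 251.0]] [[425.0, 206.0]]
```

Request:
{"name": "arm_command", "arguments": {"steps": [[[2, 9, 0, 0, -1], [2.1, 9, 0, 0, -1], [7.5, 5.6, 0, 0, -1], [7.5, 5.6, 0, 0, -1], [7.6, 5.6, 0, 0, -1], [5.5, 7.3, 0, 0, -1], [5.5, 7.3, 0, 0, -1], [5.6, 7.4, 0, 0, -1], [3, 9, 0, 0, -1], [3, 9, 0, 0, -1]]]}}

```text
time: 50.45
eef_pos: [514.7, -33.2, 245.1]
tcp_rot: [-0.083, 0.997, -0.0, 0.0]
contact_force: [1.0, -0.1, 0.2]
gripper_width: 0.1
gripper_force: 0.4
```

Request:
{"name": "arm_command", "arguments": {"steps": [[[2, 5, 0, 0, -1], [1.5, 4, 0, 0, -1], [0, 2, 0, 0, -1], [0, 1.5, 0, 0, -1], [0, 0, 0, 0, -1], [0, 0, 0, 0, -1], [0, 0, 0, 0, -1], [0, 0, 0, 0, -1], [0, 0, 0, 0, -1], [0, 0, 0, 0, -1]]]}}

```text
time: 51.7
eef_pos: [509.7, -23.6, 245.1]
tcp_rot: [-0.082, 0.997, -0.002, -0.0]
contact_force: [1.0, -12.2, 0.1]
gripper_width: -0.1
gripper_force: 5.9
```

Request:
{"name": "arm_command", "arguments": {"steps": [[[0, -10, 0, 0, -1], [2, -20, 0, 0, -1], [10, -20, -10, 0, -1], [20, -10, -20, 0, -1], [30, 0, -20, 0, -1], [30, 0, -20, 0, -1], [30, 0, -10, 0, -1], [30, 0, 0, 0, -1], [20, 0, 0, 0, -1], [0, 0, 0, 0, -1]]]}}

```text
time: 52.95
eef_pos: [349.1, -109.8, 325.3]
tcp_rot: [-0.082, 0.997, -0.0, 0.0]
contact_force: [0.9, -0.4, -0.0]
gripper_width: 0.0
gripper_force: 0.0
```

Run:
```python
from h import *
s=manip.sense();p=s['eef_pos'];print(s['time'],p.round(1),s['contact_force'].round(1))
for n,(y0,y1,x0,x1) in(("side",(220,290,370,460)),("top",(160,290,340,460))):
    I=imaging.grab_frame(n);cv2.imwrite(f"pics/{n}19.png",I[:,:,::-1]);J=I.astype(int)
    m=((J[...,0]-J[...,2]>35)&(J[...,0]<190));ys,xs=np.where(m[y0:y1,x0:x1]);print(n,len(xs),xs.mean()+x0 if len(xs) else 0,ys.mean()+y0 if len(xs) else 0)
    G=np.array([600.5,7.2]);
    for a in(180,183.5,187,190): print(a,proj(n,[[*(G+75*np.array([np.cos(np.radians(a)),np.sin(np.radians(a))])),243]]).round(1).tolist(),"handle",proj(n,[[*(G+k*np.array([np.cos(np.radians(a)),np.sin(np.radians(a))])),163] for k in(70,160)]).round().tolist())
    g=J.mean(2).astype(int); r=(slice(230,320,2),slice(335,440)) if n=="side" else (slice(190,290,2),slice(350,440))
    print('\n'.join(str(r[0].start+2*i)+' '+''.join(" .:-=+*#%@"[w//26] for w in q) for i,q in enumerate(g[r])))
```

```text
52.95 [ 349.1 -109.8  325.3] [ 0.9 -0.4 -0. ]
side 56 391.19642857142856 249.25
180 [[386.3, 248.4]] handle [[385.0, 280.0], [345.0, 297.0]]
183.5 [[387.9, 249.7]] handle [[387.0, 282.0], [349.0, 300.0]]
187 [[389.5, 251.0]] handle [[388.0, 283.0], [352.0, 303.0]]
190 [[391.1, 252.1]] handle [[390.0, 284.0], [355.0, 306.0]]
230 .............................. =%@@%%%%%*=+#%%%#####*****+-=+*++=------*############%####+===============
232 ...............................:*%@%%%%%%%#%%%%##+-=+*********++-::::.-*##%#*++++++++++*+=============+++
234 ................................=%@%@@%%%%%%%%%####**********+++-:::.:+#%*+===+++=---=++++++=========++++
236 .........................::--:...%@@#=#%%%%%%%%####*********==++******++=+++++++-:::::-+++++++=========++
238 .....................:..:::--:.. *%@%%%%%%%%*+*####**+==+**++++***+==++==+++++++=:::::-++++++++==========
240 .................:.::::::.::--:. *@@%%%%%%%%#++###***++******+--====+++==++++++++++++++++++++++++======+=
242 ...............:::::::::...:---.+##%%%%%%%%%%%####*******+-:...:..=++++===++++++++++++++++++++==++====+=+
244 
[... 8515 characters left out ...]
-------------=-=---=--=-----------=
276 :::::::::::::::::::::::::::::::::::::::---:.:-==++==--============-==========-==-=========
278 :::::::::::::::::::::::::::::::::::::::-----=+****+==-------------------------------------
280 ::::::::::::::::::::::::::::::::::::::--------=--------------------------------=----=-=---
282 ::::::::::::::::::::-::::--:::::::::---===================================================
284 ::::-:::::::::::::::-::::::-::-:::-:--====================================================
286 :::::::::::::::::::::::::::::::::::::-----------------------------------------------------
288 ::::::::::::::::::::::::::::::::::::------------------------------------------------------
```

```bash
python3 -c "
from plant import manip
print(manip.finish_job())"
```

```text
the job is handed in; nothing more can be done
None
```

The job was handed in at about 53 s of the 69 s limit: the portafilter is in the group and was swung until a hard stop held it at about 17 N. Its handle points straight out front to within about a degree. The paddle was then pushed left against its stop at about 12 N and the arm backed clear. The small cup looked unmoved on the tray in the last pictures. Earlier I dropped the portafilter twice and had to set it upright again, and one of those tries pressed it on the worktop with about 76 N.

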